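Pack a two-level kiln shelf

ROBOT

A 6-joint arm with a two-finger parallel gripper is mounted at the origin on the work surface. World frame = base frame: x ahead of the robot, y to its left, z up, the work surface at z = 0. Lengths are in m, angles in rad, forces in N, time in s.
With the tool pointing down it reaches from about 0.35 to 0.975 m from the base axis. Payload 4.9 kg.
Tool frame: the origin (TCP) lies on the mounting face of the last link; the fingertips stand 173 mm ahead of it and the grasp point (between the pads) lies 155 mm ahead of it; x points along the fingers, z is the direction in which the jaws open and shut, and the axes are right-handed (so a half turn about x gives the same grasp; the last joint's range is limited). The gripper opens to 85 mm and grips with 20 to 120 N. Pads are 22 mm wide; open, the fingers measure 114 mm over their backs; the gripper's body (76 mm by 85 mm) begins 54 mm behind the grasp point. The pads swing forward as they close: fully open they stand 13 mm farther back than shut.
Start: joints at [1.23, 0.053, 1.613, -0, 1.476, -0.119], TCP at [0.137, 0.61, 0.405] pointing down, gripper open.
Joint ranges: [-3.01, 3.01], [-1.01, 2.22], [0.06, 2.58], [-1.02, 4.17], [0.09, 2.62], [-3.14, 3.14]. Speed limits (rad/s): [2.57, 2.57, 3.14, 3.14, 3.14, 3.14].

INTERFACE

Orientations are given as a rotation vector (axis times angle).
In Python, from station import get_obs, get_image, get_calibration, finish_job, look_for, masks_of, tip_of gives the robot as it stands.
- The arm moves only by the tool carry_out, never from a script. Its argument "increments" is a list of rows, each a list of 3 entries, a list of its own where there are three numbers: the turn, a rotation vector about the world's x, y, z in units of 0.1 rad (1.0 is 0.1 rad), then the shift along the world's x, y, z in units of 20 mm (1.0 is 20 mm), then the opening, from 0 (shut) to 1 (fully open). A call has 1 to 8 rows; each row shifts and turns the pose as measured when the row begins; what a row does not reach is not made up. A row lasts 1/10 s, in which the tool goes at most 50 mm and 8.59 degrees, less where a joint would pass 70% of its speed; a pose out of reach is approached as far as the arm can. A call with a number of a shift or a turn outside -1 to 1 is refused whole. A call with a gripper value outside its range is refused whole. The fingers move at their own pace and stop on an object; "squeeze" is the grip in N (left out, the last holds). Time passes only in rows, so rows that do not move let the fingers close. It gives the time, the measured TCP pose, the force and the opening at its end, in the units of the state.
- get_obs(): the state, without advancing time (a new reading comes with each control period).
- get_image(name): name is "side" or "top" or "wrist"; returns (picture, depth): 384x512x3 uint8, blue, green, red; 384x512 float32, m along the optical axis (not along the pixel's ray), 0 where there is no reading.
- get_calibration(name): a dict with "fx", "fy", "cx", "cy" (pixels), "position" and "orientation" of the camera in the world. Camera axes: x right, y down, z forward; pixel columns grow to the right and rows downward; lengths in m; the calibration is good to about 2 mm. A picture is of the moment at which its call begins: read the wrist's pose just before it. get_calibration takes no time and is no camera call; for the wrist camera it gives the pose at the moment of the call.
- finish_job(): hands the job in, once; it reports no verdict.
Trained networks look in the newest picture that a camera, given by its name, has taken for a name from the list of things; names that differ only in an ending like _2 or _b are one class to them, and where a whole thing is asked for, a point or a joint stands for the part that bears it (a point fixed in the world has none). Each returns a list of dicts, best first, with "p" (0 to 1); they miss things now and then, are a little off and sometimes report something else, mostly with a low value. They report only what shows in the picture. A call takes as long as a camera call. They do not tell look-alikes from the thing itself.
- look_for(camera, query): "centre" ([column, row] in pixels, amid what is visible of it).
- masks_of(camera, query): "region" (384x512 bool, what is visible of it) and "centre" ([column, row] in pixels, amid what is visible of it).
- tip_of(camera, query): "centre" ([column, row] in pixels: a listed point, or the origin of a listed thing).
The state is a dict: "t": time; "q": joint angles; "dq": joint speeds; "effort": joint torques, N m; "tool_pos": TCP position; "tool_rot": TCP orientation; "contact_force": force on the tool from outside, world axes, zero at the start; "wrist_torque": the same for the moment, N m; "opening": finger opening in m.
Only numpy, scipy, OpenCV 4.12 (cv2) and the standard library are available. Lean on these libraries where they do the work, as an engineer would, in place of code of your own. Each camera call takes 0.05 s, during which the arm holds its last target.

TASK

Pack the big kiln slab in two levels. Stand the low pot in the middle of the round clay disc and the two tall square posts on the slab to its left and right, then lay the long shelf strip over them, parallel to the slab's long edge and centred over the pot, with a post centred under each end and flush with that end; last, stand the tall tumbler upright on the middle of the strip. Do not tip or drop the pots, and leave the witness cones and the short thin post where they stand.

Things in the scene. Friction and masses are not known exactly. Their poses are not given: they have to be found in the camera images.
- slab: The big fixed kiln slab, pale, lying flat on the table, 250 (its x) by 320 (its y, the long edge) by 15 mm thick. Origin: centre of its underside, on the table; z up; its x points roughly away from the robot, its y roughly to the robot's left, turned by up to 0.15 rad.
- cookie: Round fixed clay disc lying on the slab, 80 mm across, 6 mm thick, so its top is 21 mm above the table; nearer the slab's front or its back edge. Origin: centre of its underside. The low pot goes on it.
- low_pot: Loose low round open pot of pale clay, 50 mm high, 56 mm across at 32 mm up (44 at the foot, 54 at the rim), wall 5 mm, about 0.12 kg. Origin: centre of its underside, z up. Starts upright on the table beside the slab.
- tumbler: Loose tall round open tumbler of pale clay, 100 mm high, 54 to 55 mm across from 20 mm up to the rim (48 at the foot), wall 5 mm, about 0.2 kg. Origin: centre of its underside, z up. Starts upright on the table beside the slab.
- post_a: One of two identical loose square kiln posts, pale, 40 by 40 mm and 70 mm high, with a dark round bore drawn in the top (no real hole), about 0.2 kg. Origin: centre of its underside; x and y square to its sides, z up. Starts upright on the table beside the slab; either post may go to either side.
- post_b: The other of the two identical kiln posts, 40 by 40 by 70 mm, as post_a.
- strip: Loose long narrow kiln shelf strip, pale, 55 (its x) by 200 (its y) by 16 mm thick, about 0.32 kg, starts flat on the table beside the slab. Origin: centre of its underside, z up. Flush with its ends, the 40 mm posts stand with their centres 80 mm either side of its middle.
- cones: Witness cones: a small clay bar 30 (its x) by 75 (its y) by 14 mm with three thin cones standing in it, 60 mm high in all, loose on the slab, about 120 mm in front of or behind the disc. Origin: centre of its underside. To be left alone.
- short_post: A short thin square post, 30 by 30 mm and 40 mm high, loose on the table, with a dark bore drawn in the top. Origin: centre of its underside. Not used: to be left alone.
There are look-alikes about, which are no part of the job. What is shaped like the post_b but yellow is not meant.

How it is judged:
By the outcome, as a careful person would: the job done as asked, in the order asked, and still so for the second after the job is handed in, with the robot touching nothing.
It also fails if it takes over 136 s, if anything falls off the work surface, if the arm or the gripper's body presses on something with over 40 N, if the wrist force passes 120 N, or if a joint passes its speed limit or range.

## Working session

There is one attempt and no reset: what is moved stays moved. The work goes in short steps, Python scripts to look and compute and a tool call to move; the robot and the scene stay as the last step left them, time stands still between calls to the robot, and variables do not carry over. Pictures are saved under pics/ and viewed, and the job is handed in when it is done.

Besides the shell and the picture viewer there is one more tool, called after ">>>" by a JSON object that holds its "name" and its "arguments", one argument or row to a line. carry_out: Moves the arm, as the interface text tells. Shifts and turns lie within -1 to 1; 1 stands for 20 mm of shift or 0.1 rad of turn. Its arguments: {"type":"object","properties":{"increments":{"type":"array","items":{"type":"array"}},"squeeze":{"type":"number"}},"required":["increments"]}

```bash
ls; mkdir -p pics
python3 - <<'E'
from station import *
import cv2
o=get_obs(); print(o)
for n in ["side","top","wrist"]:
    im,d=get_image(n); cv2.imwrite(f"pics/{n}0.png",im); print(n,get_calibration(n))
E
```

```text
pics
{'t': 0.0, 'q': array([ 1.23001644e+00,  5.33617822e-02,  1.61427577e+00, -1.21178877e-05,
        1.47597917e+00, -1.18980586e-01]), 'dq': array([-0.00104587,  0.00030711, -0.00062638,  0.00131335,  0.000407  ,
        0.00101552]), 'effort': array([-1.41753120e-03, -3.93665850e+01, -3.70178461e+01, -3.49766096e-04,
        7.07642699e-03,  1.63692300e-07]), 'tool_pos': array([0.13739187, 0.60944413, 0.40347049]), 'tool_rot': array([-1.0454335 ,  1.30774566,  1.04363096]), 'contact_force': array([-0.62629445,  0.54209342,  0.28567956]), 'wrist_torque': array([-0.03551198,  0.01238529,  0.02433451]), 'opening': 0.08544245497066182}
side {'fx': 392.3817661337555, 'fy': 392.3817661337555, 'cx': 249.5786592134076, 'cy': 182.62805429293067, 'position': array([0.27590166, 0.97927853, 0.69136611]), 'orientation': array([-0.33193058,  2.66707942, -1.39993052])}
top {'fx': 473.9705687624564, 'fy': 473.9705687624564, 'cx': 252.30179994638272, 'cy': 192.77618403240666, 'position': array([0.41934143, 0.03332384, 1.35300174]), 'orientation': array([-2.181888  ,  2.18986446, -0.0840111 ])}
wrist {'fx': 305.91479262997893, 'fy': 305.91479262997893, 'cx': 259.4853337026006, 'cy': 189.63687423391065, 'position': array([0.05879227, 0.62742167, 0.372601  ]), 'orientation': array([2.24516744, 1.79675129, 0.28994964])}
```

View pics/top0.png

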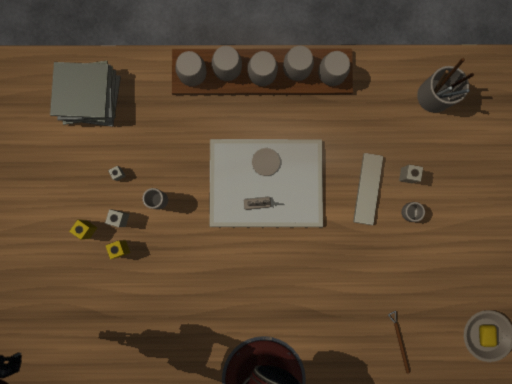

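View pics/side0.png

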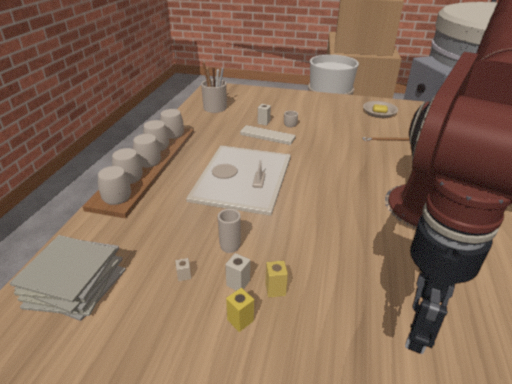

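View pics/wrist0.png

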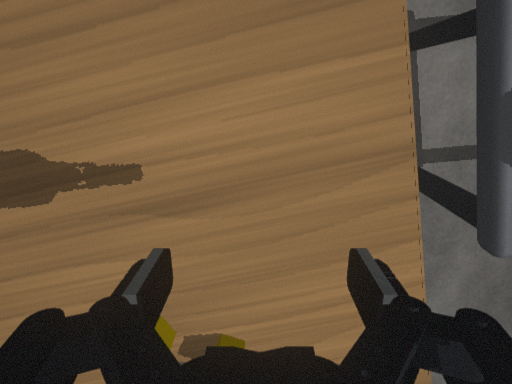

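```bash
cat > h.py <<'E'
import numpy as np, cv2
from scipy.spatial.transform import Rotation as R
from station import *
def cloud(name,d,c=None):
    c=c or get_calibration(name)
    v,u=np.mgrid[0:d.shape[0],0:d.shape[1]]
    P=np.stack([(u-c['cx'])/c['fx']*d,(v-c['cy'])/c['fy']*d,d],-1)
    W=P@R.from_rotvec(c['orientation']).as_matrix().T+c['position']
    W[d<=0]=np.nan
    return W
def proj(c,p):
    q=R.from_rotvec(c['orientation']).as_matrix().T@(np.asarray(p)-c['position'])
    return np.array([c['fx']*q[0]/q[2]+c['cx'],c['fy']*q[1]/q[2]+c['cy']])
def rect(xy):
    (cx,cy),(w,h),a=cv2.minAreaRect(np.float32(xy*1000)); return np.round([cx/1000,cy/1000,w/1000,h/1000],4),round(a,1)
def blob(W,x,y,r,zlo,zhi):
    m=(np.hypot(W[...,0]-x,W[...,1]-y)<r)&(W[...,2]>zlo)&(W[...,2]<zhi)
    return W[m]
def crop(im,u,v,r,k,fn):
    u,v=int(u),int(v); cv2.imwrite(fn,cv2.resize(im[max(v-r,0):v+r,max(u-r,0):u+r],None,fx=k,fy=k,interpolation=cv2.INTER_CUBIC))
E
python3 - <<'E'
from h import *
im,d=get_image("top"); W=cloud("top",d); np.save("W0.npy",W)
for q in ["slab","cookie","low_pot","tumbler","post_a","strip","cones","short_post"]:
    for r in masks_of("top",q):
        m=r["region"]; P=W[m]; P=P[np.isfinite(P).all(1)]
        z=np.percentile(P[:,2],90); T=P[abs(P[:,2]-z)<.006]
        print(q,round(r["p"],2),np.round(r["centre"],0),m.sum(),"ztop",round(z,3),rect(T[:,:2]),np.round(T[:,:2].mean(0),3))
cv2.imwrite("pics/c1.png",np.hstack([cv2.resize(im[y-35:y+35,x-35:x+35],(350,350),interpolation=cv2.INTER_CUBIC) for x,y in [(414,193),(115,210)]]))
E
```

```text
slab 0.96 [270. 186.] 9144 ztop 0.02 (array([ 0.5474, -0.0107,  0.3187,  0.2481]), 89.8) [ 0.544 -0.011]
cookie 0.63 [266. 160.] 629 ztop 0.025 (array([ 0.6056, -0.0094,  0.0765,  0.0779]), 89.6) [ 0.606 -0.009]
low_pot 0.89 [413. 210.] 384 ztop 0.051 (array([ 0.462 , -0.4187,  0.0524,  0.0529]), 3.8) [ 0.462 -0.417]
tumbler 0.65 [154. 198.] 417 ztop 0.101 (array([0.4996, 0.292 , 0.0507, 0.053 ]), 0.2) [0.5   0.291]
post_a 0.87 [ 82. 231.] 313 ztop 0.074 (array([0.4174, 0.4926, 0.0364, 0.0364]), 54.5) [0.417 0.493]
post_a 0.84 [412. 175.] 340 ztop 0.074 (array([ 0.5676, -0.4136,  0.0398,  0.0388]), 79.7) [ 0.568 -0.413]
post_a 0.77 [117. 248.] 292 ztop 0.074 (array([0.3621, 0.3986, 0.0378, 0.0394]), 22.5) [0.362 0.398]
post_a 0.55 [115. 219.] 309 ztop 0.073 (array([0.4477, 0.4018, 0.0407, 0.039 ]), 75.6) [0.447 0.402]
strip 0.66 [369. 189.] 1396 ztop 0.02 (array([ 0.5294, -0.3004,  0.0564,  0.1997]), 80.8) [ 0.53 -0.3 ]
cones 0.73 [258. 201.] 282 ztop 0.05 (array([0.4892, 0.0143, 0.0083, 0.0468]), 4.0) [0.489 0.009]
short_post 0.43 [118. 174.] 149 ztop 0.044 (array([0.5738, 0.4091, 0.0292, 0.0279]), 29.4) [0.573 0.409]
```

View pics/c1.png

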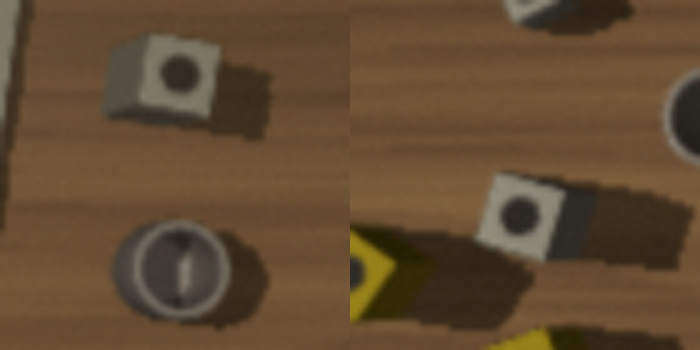

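```bash
cat >> h.py <<'E'
def fitrect(xy,L,Wd,c0,a0):
    # fit rectangle of known size (L along angle a) by robust edge lines: soft IoU via scipy
    from scipy.optimize import minimize
    xy=np.asarray(xy)
    def cost(p):
        c,s=np.cos(p[2]),np.sin(p[2]); q=(xy-p[:2])@np.array([[c,-s],[s,c]])
        e=np.stack([abs(q[:,0])-L/2,abs(q[:,1])-Wd/2]).max(0)
        return np.clip(e,0,.02).sum()*1e3+ 0
    r=minimize(cost,[*c0,a0],method="Nelder-Mead",options=dict(xatol=1e-5,fatol=1e-6,initial_simplex=[[c0[0],c0[1],a0],[c0[0]+.01,c0[1],a0],[c0[0],c0[1]+.01,a0],[c0[0],c0[1],a0+.1]]))
    return r.x,r.fun
E
python3 - <<'E'
from h import *
W=np.load("W0.npy")
im,d=get_image("top")
C=get_calibration("top")
g=im.astype(float).mean(2)
hsv=cv2.cvtColor(im,cv2.COLOR_BGR2HSV)
def planar(z,pts):
    Rm=R.from_rotvec(C['orientation']).as_matrix()
    r=np.stack([(pts[:,0]-C['cx'])/C['fx'],(pts[:,1]-C['cy'])/C['fy'],np.ones(len(pts))],1)@Rm.T
    return (C['position']+r*((z-C['position'][2])/r[:,2])[:,None])[:,:2]
def quad(m,z):
    cs,_=cv2.findContours(m.astype(np.uint8),cv2.RETR_EXTERNAL,cv2.CHAIN_APPROX_NONE)
    c=max(cs,key=cv2.contourArea); p=planar(z,c[:,0].astype(float)); hull=cv2.convexHull(np.float32(p*1000))
    return p,cv2.minAreaRect(np.float32(p*1000))
sm=(hsv[...,1]<70)&(g>90)
for n,(u,v,r),z in [("slab",(266,183,75),.015),("strip",(369,189,42),.016)]:
    m=np.zeros_like(sm); m[v-r:v+r,u-r:u+r]=sm[v-r:v+r,u-r:u+r]
    m=cv2.morphologyEx(m.astype(np.uint8),cv2.MORPH_CLOSE,np.ones((3,3)))
    n_,lab,st,_=cv2.connectedComponentsWithStats(m); 
    k=1+np.argmax(st[1:,4]); m=lab==k
    p,q=quad(m,z); print(n,m.sum(),q)
    # edge-wise fits
    a=np.deg2rad(q[2]); ax=np.array([np.cos(a),np.sin(a)]); ay=np.array([-ax[1],ax[0]])
    c=np.array(q[0])/1000; s=(p-c)@np.stack([ax,ay],1); hw=np.array(q[1])/2000
    for i in (0,1):
        for sg in (1,-1):
            k=(abs(s[:,i]-sg*hw[i])<.006)&(abs(s[:,1-i])<hw[1-i]*.85)
            f=np.polyfit(s[k,1-i],s[k,i],1); print(i,sg,"slopedeg",round(np.degrees(f[0]),2),"off",round(f[1]*1000,1),hw[i]*1000,k.sum())
for q in ["cookie","low_pot","tumbler"]:
    r=masks_of("top",q)
    for e in r:
        z={"cookie":.021}.get(q,.05)
        p,_=quad(e["region"],z)
        el=cv2.fitEllipse(np.float32(p*1000)); print(q,e["p"],el)
cv2.imwrite("pics/slab.png",cv2.resize(im[130:240,195:440],None,fx=3.2,fy=3.2,interpolation=cv2.INTER_CUBIC))
E
```

```text
slab 9657 ((547.2796630859375, -10.103012084960938), (317.67523193359375, 247.84548950195312), 89.82152557373047)
0 1 slopedeg -0.34 off 158.1 158.83761596679688 74
0 -1 slopedeg -0.2 off -157.3 158.83761596679688 74
1 1 slopedeg -0.04 off 123.8 123.92274475097656 96
1 -1 slopedeg -0.72 off -123.1 123.92274475097656 94
strip 1364 ((528.8726806640625, -299.64019775390625), (55.52153778076172, 198.74392700195312), 80.3617172241211)
0 1 slopedeg -0.04 off 26.2 27.76076889038086 59
0 -1 slopedeg -0.05 off -26.3 27.76076889038086 59
1 1 slopedeg -0.61 off 98.2 99.37196350097656 17
1 -1 slopedeg -0.69 off -98.2 99.37196350097656 17
cookie 0.9 ((605.4161987304688, -10.066981315612793), (74.54196166992188, 75.22136688232422), 44.87392807006836)
low_pot 0.67 ((461.665283203125, -414.3102111816406), (53.79592514038086, 65.01366424560547), 6.0767669677734375)
```

View pics/slab.png

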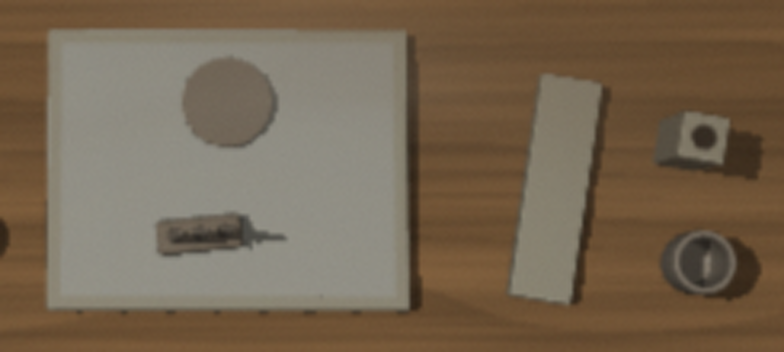

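```bash
cat >> h.py <<'E'
def st(tx=None,ty=None,yaw=None,gz=None):
    o=get_obs(); M=R.from_rotvec(o['tool_rot']).as_matrix(); p=o['tool_pos']; g=p+M[:,0]*.155
    jy=np.degrees(np.arctan2(M[1,2],M[0,2]))
    print("t",round(o['t'],2),"tcp",np.round(p,4),"grasp",np.round(g,4),"down",np.round(M[:,0],3),"jawyaw",round(jy,2),"open",round(o['opening'],4),"F",np.round(o['contact_force'],1),"q6",round(o['q'][5],2))
    if tx is not None:
        print("shift units",np.round((np.array([tx,ty,gz])-g)/.02,2))
    if yaw is not None:
        e=(yaw-jy+90)%180-90; 
        # desired rotation: x down, z at jaw yaw
        a=np.radians(jy+e); z=np.array([np.cos(a),np.sin(a),0]); x=np.array([0,0,-1.]); T=np.stack([x,np.cross(z,x),z],1)
        print("turn units",np.round(R.from_matrix(T@M.T).as_rotvec()/.1,2))
E
python3 -c "
from h import *
st(.462,-.4187,0,.15)"
```

```text
t 0.8 tcp [0.1375 0.6097 0.4047] grasp [0.1375 0.6097 0.2497] down [-0. -0. -1.] jawyaw 77.29 open 0.0855 F [ 1.2 -0.3 -0.7] q6 -0.12
shift units [ 16.22 -51.42  -4.98]
turn units [  0.    -0.   -13.49]
```

>>> {"name": "carry_out", "arguments": {
  "increments": [
    [[0,0,-0.5],[1,-0.6,0],1],
    [[0,0,-0.5],[1,-0.6,0],1],
    [[0,0,-0.5],[1,-0.6,0],1],
    [[0,0,-0.5],[1,-0.6,0],1],
    [[0,0,-0.5],[1,-0.6,0],1],
    [[0,0,-0.5],[1,-0.6,0],1],
    [[0,0,-0.5],[1,-0.6,0],1],
    [[0,0,-0.5],[1,-0.6,0],1]
  ],
  "squeeze": 40
}}

```text
t: 1.6
tool_pos: [0.3003, 0.511, 0.4052]
tool_rot: [-0.731, 1.443, 0.733]
contact_force: [-0.5, 0.1, 0.7]
opening: 0.0853
```

>>> {"name": "carry_out", "arguments": {
  "increments": [
    [[0,0,-0.5],[1,-1,0],1],
    [[0,0,-0.5],[1,-1,0],1],
    [[0,0,-0.5],[1,-1,0],1],
    [[0,0,-0.5],[1,-1,0],1],
    [[0,0,-0.5],[1,-1,0],1],
    [[0,0,-0.5],[1,-1,0],1],
    [[0,0,-0.5],[1,-1,0],1],
    [[0,0,-0.5],[1,-1,0],1]
  ]
}}

```text
t: 2.4
tool_pos: [0.4661, 0.3445, 0.4062]
tool_rot: [-0.408, 1.528, 0.411]
contact_force: [-0.3, 0.1, 0.3]
opening: 0.085
```

```bash
python3 -c "
from h import *
st(.462,-.4187,0,.15)"
```

```text
t 2.4 tcp [0.4661 0.3445 0.4062] grasp [0.4665 0.3449 0.2512] down [ 0.003  0.003 -1.   ] jawyaw 29.96 open 0.085 F [-0.3  0.1  0.3] q6 -0.01
shift units [ -0.23 -38.18  -5.06]
turn units [-0.02  0.04 -5.23]
```

>>> {"name": "carry_out", "arguments": {
  "increments": [
    [[0,0,-0.3],[0,-1,0],1],
    [[0,0,-0.3],[0,-1,0],1],
    [[0,0,-0.3],[0,-1,0],1],
    [[0,0,-0.3],[0,-1,0],1],
    [[0,0,-0.3],[0,-1,0],1],
    [[0,0,-0.3],[0,-1,0],1],
    [[0,0,-0.3],[0,-1,0],1],
    [[0,0,-0.3],[0,-1,0],1]
  ]
}}

```text
t: 3.2
tool_pos: [0.4682, 0.177, 0.4068]
tool_rot: [-0.211, 1.554, 0.212]
contact_force: [0.9, -0.3, -0.4]
opening: 0.0856
```

>>> {"name": "carry_out", "arguments": {
  "increments": [
    [[0,0,-0.35],[0,-1,0],1],
    [[0,0,-0.35],[0,-1,0],1],
    [[0,0,-0.35],[0,-1,0],1],
    [[0,0,-0.35],[0,-1,0],1],
    [[0,0,-0.35],[0,-1,0],1],
    [[0,0,-0.35],[0,-1,0],1],
    [[0,0,-0.35],[0,-1,0],1],
    [[0,0,-0.35],[0,-1,0],1]
  ]
}}

```text
t: 4.0
tool_pos: [0.467, 0.0104, 0.4083]
tool_rot: [0.017, 1.561, -0.017]
contact_force: [0.3, 0.5, -0.8]
opening: 0.0849
```

```bash
python3 -c "
from h import *
st(.462,-.4187,0,.15)
im,d=get_image('wrist'); cv2.imwrite('pics/w1.png',im)
W=cloud('wrist',d); print(get_calibration('wrist'))
for q in ['cookie','slab','cones']:
  for e in masks_of('wrist',q):
    P=W[e['region']]; P=P[np.isfinite(P).all(1)]; print(q,round(e['p'],2),np.round(e['centre']),np.round(np.median(P,0),4),rect(P[:,:2]))
"
```

```text
t 4.0 tcp [0.467  0.0104 0.4083] grasp [0.4685 0.0104 0.2533] down [ 0.01 -0.   -1.  ] jawyaw -1.26 open 0.0849 F [ 0.3  0.5 -0.8] q6 -0.12
shift units [ -0.33 -21.45  -5.16]
turn units [0.   0.1  0.22]
{'fx': 305.91479262997893, 'fy': 305.91479262997893, 'cx': 259.4853337026006, 'cy': 189.63687423391065, 'position': array([0.46984667, 0.08958516, 0.37695852]), 'orientation': array([ 2.81806488, -0.03696328,  0.0097301 ])}
cookie 0.69 [370. 168.] [ 0.6056 -0.0096  0.0208] (array([ 0.6078, -0.0112,  0.0826,  0.08  ]), 0.9)
slab 0.7 [316. 134.] [0.5403 0.0357 0.0149] (array([ 0.551 , -0.0121,  0.3259,  0.2604]), 89.6)
cones 0.9 [274. 151.] [0.4883 0.0172 0.0288] (array([0.4903, 0.0118, 0.031 , 0.0789]), 5.6)
```

View pics/w1.png

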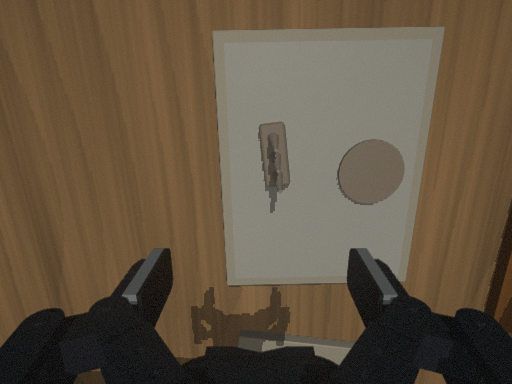

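```bash
cat >> h.py <<'E'
def circ(xy):
    A=np.c_[2*xy,np.ones(len(xy))]; s=np.linalg.lstsq(A,(xy**2).sum(1),rcond=None)[0]
    return s[:2],np.sqrt(s[2]+s[:2]@s[:2])
def planar(C,z,pts):
    Rm=R.from_rotvec(C['orientation']).as_matrix()
    r=np.stack([(pts[:,0]-C['cx'])/C['fx'],(pts[:,1]-C['cy'])/C['fy'],np.ones(len(pts))],1)@Rm.T
    return (C['position']+r*((z-C['position'][2])/r[:,2])[:,None])[:,:2]
def outline(m):
    cs,_=cv2.findContours(m.astype(np.uint8),cv2.RETR_EXTERNAL,cv2.CHAIN_APPROX_NONE)
    return max(cs,key=cv2.contourArea)[:,0].astype(float)
E
python3 -c "
from h import *
im,d=get_image('wrist');C=get_calibration('wrist')
for e in masks_of('wrist','cookie'): print(e['p'],circ(planar(C,.021,outline(e['region']))))
hsv=cv2.cvtColor(im,cv2.COLOR_BGR2HSV)
m=((hsv[...,1]<75)&(im.mean(2)>80)); m[300:]=0
n,l,s,_=cv2.connectedComponentsWithStats(m.astype(np.uint8)); m=l==1+np.argmax(s[1:,4])
p=planar(C,.015,outline(m)); print(rect(p), p.min(0),p.max(0))
for i,v in [(0,p[:,0].max()),(0,p[:,0].min()),(1,p[:,1].max()),(1,p[:,1].min())]:
  k=abs(p[:,i]-v)<.008
  o=p[k,1-i]; k2=(o>np.percentile(o,8))&(o<np.percentile(o,92))
  print(i,np.polyfit(o[k2],p[k,i][k2],1))
"
```

```text
(array([ 0.5473, -0.0084,  0.3185,  0.2483]), 89.8) [ 0.4227831  -0.16764813] [0.67194361 0.15123827]
0 [0.0035655  0.67088354]
0 [0.00255924 0.42373555]
1 [-0.0028131   0.15195737]
1 [ 0.00564337 -0.16924825]
```

>>> {"name": "carry_out", "arguments": {
  "increments": [
    [[0,0.05,0],[0,-1,0],1],
    [[0,0,0],[0,-1,0],1],
    [[0,0,0],[0,-1,0],1],
    [[0,0,0],[0,-1,0],1],
    [[0,0,0],[0,-1,0],1],
    [[0,0,0],[0,-1,0],1],
    [[0,0,0],[0,-1,0],1],
    [[0,0,0],[0,-1,0],1]
  ]
}}

```text
t: 5.1
tool_pos: [0.468, -0.1446, 0.4082]
tool_rot: [0.002, 1.566, 0.003]
contact_force: [1.2, 0.1, 0.1]
opening: 0.0851
```

>>> {"name": "carry_out", "arguments": {
  "increments": [
    [[0,0.05,0.1],[0,-1,0],1],
    [[0,0,0.1],[0,-1,0],1],
    [[0,0,0],[0,-1,0],1],
    [[0,0,0],[0,-1,0],1],
    [[0,0,0],[0,-1,0],1],
    [[0,0,0],[0,-1,0],1],
    [[0,0,0],[0,-1,0],1],
    [[0,0,0],[0,0,0],1]
  ]
}}

```text
t: 5.9
tool_pos: [0.4713, -0.2848, 0.4077]
tool_rot: [-0.023, 1.57, 0.03]
contact_force: [0.3, 0.9, 0.3]
opening: 0.0856
```

```bash
python3 -c "
from h import *
st(.462,-.4187,0,.15)
im,d=get_image('wrist'); cv2.imwrite('pics/w2.png',im)
C=get_calibration('wrist');W=cloud('wrist',d)
for q in ['low_pot','post_a','strip']:
  for e in masks_of('wrist',q):
    P=W[e['region']]; P=P[np.isfinite(P).all(1)]; z=np.percentile(P[:,2],95); T=P[abs(P[:,2]-z)<.008]; print(q,round(e['p'],2),np.round(e['centre']),round(z,4),rect(T[:,:2]))
"
```

```text
t 5.9 tcp [ 0.4713 -0.2848  0.4077] grasp [ 0.4714 -0.2841  0.2527] down [ 0.     0.005 -1.   ] jawyaw 1.96 open 0.0856 F [0.3 0.9 0.3] q6 -0.71
shift units [-0.47 -6.73 -5.13]
turn units [-0.05  0.01 -0.34]
low_pot 0.82 [244. 263.] 0.0497 (array([ 0.4634, -0.4155,  0.052 ,  0.0528]), 39.9)
post_a 0.9 [330. 266.] 0.0704 (array([ 0.5671, -0.4107,  0.0403,  0.0381]), 80.3)
post_a 0.21 [246. 265.] 0.0497 (array([ 0.4633, -0.4154,  0.0521,  0.0525]), 38.2)
strip 0.58 [304. 174.] 0.0168 (array([ 0.5293, -0.2983,  0.0553,  0.1994]), 80.5)
```

View pics/w2.png

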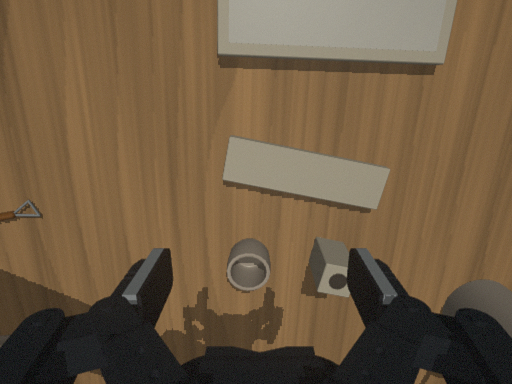

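>>> {"name": "carry_out", "arguments": {
  "increments": [
    [[0,0,-0.2],[-0.2,-1,-0.6],1],
    [[0,0,-0.1],[-0.2,-1,-0.6],1],
    [[0,0,0],[0,-1,-0.6],1],
    [[0,0,0],[0,-1,-0.6],1],
    [[0,0,0],[0,-1,-0.6],1],
    [[0,0,0],[0,-1,-0.6],1],
    [[0,0,0],[0,-0.5,-0.6],1],
    [[0,0,0],[0,0,-0.6],1]
  ]
}}

```text
t: 6.9
tool_pos: [0.4636, -0.4148, 0.3087]
tool_rot: [-0.007, 1.566, 0.013]
contact_force: [-0.2, -0.2, -0.2]
opening: 0.0854
```

```bash
python3 -c "
from h import *
st(.4633,-.4155,0,.03)"
```

```text
t 6.9 tcp [ 0.4636 -0.4148  0.3087] grasp [ 0.4644 -0.4142  0.1537] down [ 0.005  0.004 -1.   ] jawyaw 0.7 open 0.0854 F [-0.2 -0.2 -0.2] q6 -0.86
shift units [-0.05 -0.07 -6.19]
turn units [-0.04  0.05 -0.12]
```

>>> {"name": "carry_out", "arguments": {
  "increments": [
    [[-0.04,0.05,-0.1],[-0.05,-0.07,-1],1],
    [[0,0,0],[0,0,-1],1],
    [[0,0,0],[0,0,-1],1],
    [[0,0,0],[0,0,-1],1],
    [[0,0,0],[0,0,-1],1],
    [[0,0,0],[0,0,-0.6],1],
    [[0,0,0],[0,0,-0.3],1],
    [[0,0,0],[0,0,0],1]
  ]
}}

```text
t: 7.7
tool_pos: [0.4622, -0.4096, 0.1808]
tool_rot: [0.001, 1.574, 0.01]
contact_force: [0.5, 0.6, 0.8]
opening: 0.0854
```

```bash
python3 -c "
from h import *
st(.4633,-.4155,0,.03)"
```

```text
t 7.7 tcp [ 0.4622 -0.4096  0.1808] grasp [ 0.4617 -0.4085  0.0258] down [-0.003  0.007 -1.   ] jawyaw 0.34 open 0.0854 F [0.5 0.6 0.8] q6 -0.85
shift units [ 0.08 -0.35  0.21]
turn units [-0.07 -0.03 -0.06]
```

>>> {"name": "carry_out", "arguments": {
  "increments": [
    [[-0.07,-0.03,0],[0.08,-0.4,0.3],1],
    [[0,0,0],[0,0,0],1],
    [[0,0,0],[0,0,0],1]
  ]
}}

```text
t: 8.0
tool_pos: [0.4649, -0.419, 0.1901]
tool_rot: [-0.008, 1.568, 0.002]
contact_force: [-0.7, -0.3, 0.1]
opening: 0.0854
```

```bash
python3 -c "
from h import *
st(.4633,-.4155,0,.03)"
```

```text
t 8.0 tcp [ 0.4649 -0.419   0.1901] grasp [ 0.4653 -0.4197  0.0351] down [ 0.003 -0.004 -1.   ] jawyaw 0.35 open 0.0854 F [-0.7 -0.3  0.1] q6 -0.86
shift units [-0.1   0.21 -0.26]
turn units [ 0.04  0.03 -0.06]
```

>>> {"name": "carry_out", "arguments": {
  "increments": [
    [[0.04,0.03,0],[-0.1,0.2,-0.25],1],
    [[0,0,0],[0,0,0],1]
  ]
}}

```text
t: 8.2
tool_pos: [0.4632, -0.4155, 0.1866]
tool_rot: [-0.006, 1.569, 0.003]
contact_force: [-0.0, 0.5, -0.3]
opening: 0.0856
```

```bash
python3 -c "
from h import *
for i in range(4):
  st(.4633,-.4155,0,.03); get_image('top')"
```

```text
t 8.2 tcp [ 0.4632 -0.4155  0.1866] grasp [ 0.4635 -0.4158  0.0316] down [ 0.002 -0.002 -1.   ] jawyaw 0.34 open 0.0856 F [-0.   0.5 -0.3] q6 -0.86
shift units [-0.01  0.02 -0.08]
turn units [ 0.02  0.02 -0.06]
t 8.25 tcp [ 0.4635 -0.4159  0.1872] grasp [ 0.4639 -0.4164  0.0322] down [ 0.003 -0.003 -1.   ] jawyaw 0.33 open 0.0856 F [ 0.9 -0.2  0.2] q6 -0.86
shift units [-0.03  0.04 -0.11]
turn units [ 0.03  0.03 -0.06]
t 8.3 tcp [ 0.4635 -0.416   0.1873] grasp [ 0.464  -0.4166  0.0323] down [ 0.003 -0.004 -1.   ] jawyaw 0.33 open 0.0853 F [ 0.8 -0.1 -0.2] q6 -0.86
shift units [-0.04  0.05 -0.12]
turn units [ 0.04  0.03 -0.06]
t 8.35 tcp [ 0.4636 -0.416   0.1873] grasp [ 0.464  -0.4166  0.0323] down [ 0.003 -0.003 -1.   ] jawyaw 0.34 open 0.0854 F [-0.4 -0.3 -0.5] q6 -0.86
shift units [-0.04  0.05 -0.12]
turn units [ 0.04  0.03 -0.06]
```

>>> {"name": "carry_out", "arguments": {
  "increments": [
    [[0,0,0],[0,0,0],0],
    [[0,0,0],[0,0,0],0],
    [[0,0,0],[0,0,0],0],
    [[0,0,0],[0,0,0],0],
    [[0,0,0],[0,0,0],0],
    [[0,0,0],[0,0,0],0]
  ],
  "squeeze": 30
}}

```text
t: 9.0
tool_pos: [0.4637, -0.4162, 0.1875]
tool_rot: [-0.008, 1.568, 0.002]
contact_force: [-0.3, -0.6, 0.2]
opening: 0.0532
```

```bash
python3 -c "
from h import *
st(.606,-.0095,0,.16)"
```

```text
t 9.0 tcp [ 0.4637 -0.4162  0.1875] grasp [ 0.4642 -0.4167  0.0325] down [ 0.003 -0.004 -1.   ] jawyaw 0.34 open 0.0532 F [-0.3 -0.6  0.2] q6 -0.86
shift units [ 7.09 20.36  6.38]
turn units [ 0.04  0.03 -0.06]
```

>>> {"name": "carry_out", "arguments": {
  "increments": [
    [[0,0,0],[0,0,0.5],0],
    [[0,0,0],[0,0,1],0],
    [[0,0,0],[0,0,1],0],
    [[0,0,0],[0,0,1],0],
    [[0,0,0],[0,0,1],0],
    [[0,0,0],[0.3,0.6,1],0],
    [[0,0,0],[0.4,1,0.5],0],
    [[0,0,0],[0.4,1,0],0]
  ]
}}

```text
t: 9.8
tool_pos: [0.4839, -0.3634, 0.3141]
tool_rot: [-0.003, 1.569, -0.0]
contact_force: [0.4, -0.2, -0.8]
opening: 0.0531
```

>>> {"name": "carry_out", "arguments": {
  "increments": [
    [[0,0,0],[0.4,1,0],0],
    [[0,0,0],[0.4,1,0],0],
    [[0,0,0],[0.4,1,0],0],
    [[0,0,0],[0.4,1,0],0],
    [[0,0,0],[0.4,1,0],0],
    [[0,0,0],[0.4,1,0],0],
    [[0,0,0],[0.4,1,0],0],
    [[0,0,0],[0.4,1,0],0]
  ]
}}

```text
t: 10.6
tool_pos: [0.5492, -0.1964, 0.3201]
tool_rot: [-0.004, 1.565, -0.003]
contact_force: [0.8, 0.2, -0.2]
opening: 0.0536
```

```bash
python3 -c "
from h import *
st(.606,-.0095,0,.16)
im,d=get_image('wrist'); cv2.imwrite('pics/w3.png',im);C=get_calibration('wrist')
for e in masks_of('wrist','cookie'): print(e['p'],e['centre'],circ(planar(C,.021,outline(e['region']))))
"
```

```text
t 10.6 tcp [ 0.5492 -0.1964  0.3201] grasp [ 0.5501 -0.1971  0.1651] down [ 0.006 -0.005 -1.   ] jawyaw 0.02 open 0.0536 F [ 0.8  0.2 -0.2] q6 -0.47
shift units [ 2.8   9.38 -0.26]
turn units [ 0.05  0.06 -0.  ]
```

View pics/w3.png

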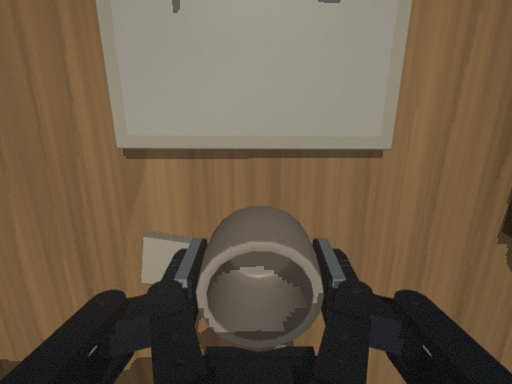

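>>> {"name": "carry_out", "arguments": {
  "increments": [
    [[0.05,0.05,0],[0.3,1,0],0],
    [[0,0,0],[0.3,1,0],0],
    [[0,0,0],[0.3,1,0],0],
    [[0,0,0],[0.3,1,0],0],
    [[0,0,0],[0.3,1,0],0],
    [[0,0,0],[0.3,1,0],0],
    [[0,0,0],[0.3,1,0],0],
    [[0,0,0],[0.2,0.7,0],0]
  ]
}}

```text
t: 11.5
tool_pos: [0.595, -0.0418, 0.3228]
tool_rot: [-0.001, 1.569, -0.005]
contact_force: [-0.4, 1.0, -1.4]
opening: 0.0535
```

>>> {"name": "carry_out", "arguments": {
  "increments": [
    [[0,0,0],[0.2,0.7,0],0],
    [[0,0,0],[0,0,0],0],
    [[0,0,0],[0,0,0],0]
  ]
}}

```text
t: 11.8
tool_pos: [0.5994, -0.0267, 0.3232]
tool_rot: [-0.003, 1.569, -0.005]
contact_force: [0.8, -0.2, -0.9]
opening: 0.0535
```

```bash
python3 -c "
from h import *
st(.606,-.0095,0,.16)
im,d=get_image('wrist'); cv2.imwrite('pics/w4.png',im);C=get_calibration('wrist')
for e in masks_of('wrist','cookie'): print(e['p'],e['centre'],circ(planar(C,.021,outline(e['region']))))
W=cloud('wrist',d)
for e in masks_of('wrist','low_pot'):
  P=W[e['region']];P=P[np.isfinite(P).all(1)];z=np.percentile(P[:,2],95);T=P[abs(P[:,2]-z)<.006];print(e['p'],z,rect(T[:,:2]))
st()
"
```

```text
t 11.8 tcp [ 0.5994 -0.0267  0.3232] grasp [ 0.5996 -0.0274  0.1682] down [ 0.001 -0.005 -1.   ] jawyaw -0.07 open 0.0535 F [ 0.8 -0.2 -0.9] q6 -0.17
shift units [ 0.32  0.9  -0.41]
turn units [0.05 0.01 0.01]
0.66 0.18556913752349025 (array([ 0.6004, -0.0289,  0.0533,  0.0542]), 17.5)
0.64 0.016111025550045392 (array([ 0.4522, -0.272 ,  0.029 ,  0.0401]), 87.3)
t 11.95 tcp [ 0.5993 -0.0272  0.3231] grasp [ 0.5995 -0.0278  0.1681] down [ 0.001 -0.004 -1.   ] jawyaw -0.13 open 0.0537 F [-0.2 -0.1 -0.3] q6 -0.17
```

View pics/w4.png

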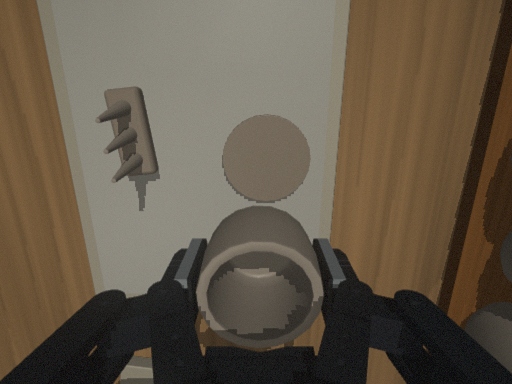

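```bash
cat >> h.py <<'E'
def cookie(im,C,box):
    u0,u1,v0,v1=box
    lab=cv2.cvtColor(im,cv2.COLOR_BGR2LAB)[v0:v1,u0:u1].astype(float)
    t,m=cv2.threshold(lab[...,1].astype(np.uint8),0,1,cv2.THRESH_BINARY+cv2.THRESH_OTSU)
    m=cv2.morphologyEx(m,cv2.MORPH_OPEN,np.ones((3,3)))
    p=outline(m)+[u0,v0]; 
    k=(p[:,0]>u0)&(p[:,0]<u1-1)&(p[:,1]>v0)&(p[:,1]<v1-1)
    q=planar(C,.021,p[k]); c,r=circ(q)
    k=abs(np.hypot(*(q-c).T)-r)<.002; c,r=circ(q[k]); return c,r,k.mean()
E
python3 -c "
from h import *
im,d=get_image('wrist');C=get_calibration('wrist')
print(cookie(im,C,(210,322,105,203)))
w=cv2.imread('pics/w1.png')
"
```

```text
(array([ 0.60783291, -0.00829222]), np.float64(0.03738379443320994), np.float64(0.5189309576837416))
```

```bash
python3 -c "
from h import *
im,d=get_image('wrist');C=get_calibration('wrist')
lab=cv2.cvtColor(im,cv2.COLOR_BGR2LAB); print(lab[158,200:330:6], )
print(planar(C,.021,np.array([[266,158.],[222,158],[310,158],[266,114],[266,202]])))
g=cv2.GaussianBlur(im.astype(float),(0,0),1)@[-.5,-.2,.7]
b=g-0
pts=[]
s=im[:,:,2].astype(float)-im[:,:,0]
s=cv2.GaussianBlur(s,(0,0),1.2)
for a in np.arange(0,360,4):
  r=np.arange(30,58,.5); u=266+r*np.cos(np.radians(a)); v=158+r*np.sin(np.radians(a))
  f=cv2.remap(s.astype(np.float32),u.astype(np.float32),v.astype(np.float32),1).ravel()
  gr=np.diff(f); k=np.argmin(gr)
  if v[k]<200: pts.append((u[k],v[k]))
p=np.array(pts); q=planar(C,.021,p); c,r=circ(q)
for _ in range(4):
  k=abs(np.hypot(*(q-c).T)-r)<.002; c,r=circ(q[k])
print(c,r,k.mean())
"
```

```text
[[148 127 135]
 [150 127 134]
 [146 127 134]
 [147 127 134]
 [120 129 139]
 [119 129 139]
 [117 128 139]
 [120 129 137]
 [119 129 138]
 [111 131 137]
 [112 128 139]
 [114 129 138]
 [114 130 137]
 [114 130 137]
 [113 130 138]
 [115 130 138]
 [112 130 138]
 [116 129 139]
 [114 128 139]
 [144 127 135]
 [144 127 135]
 [139 128 138]]
[[ 0.60638923 -0.00709492]
 [ 0.56671015 -0.00700318]
 [ 0.64609689 -0.00718674]
 [ 0.60619452  0.03156753]
 [ 0.60660306 -0.04955349]]
[ 0.60650194 -0.00813998] 0.039155803920311316 1.0
```

>>> {"name": "carry_out", "arguments": {
  "increments": [
    [[0.05,0,0],[0.32,0.95,0],0],
    [[0,0,0],[0,0,-1],0],
    [[0,0,0],[0,0,-1],0],
    [[0,0,0],[0,0,-1],0],
    [[0,0,0],[0,0,-1],0],
    [[0,0,0],[0,0,-0.5],0],
    [[0,0,0],[0,0,0],0],
    [[0,0,0],[0,0,0],0]
  ]
}}

```text
t: 12.85
tool_pos: [0.6062, -0.0109, 0.2326]
tool_rot: [0.005, 1.565, -0.006]
contact_force: [0.4, -0.6, -0.9]
opening: 0.0533
```

```bash
python3 -c "
from h import *
st(.606,-.008,0,.0545)"
```

```text
t 12.85 tcp [ 0.6062 -0.0109  0.2326] grasp [ 0.607  -0.0109  0.0776] down [ 0.006 -0.    -1.   ] jawyaw -0.41 open 0.0533 F [ 0.4 -0.6 -0.9] q6 -0.13
shift units [-0.05  0.15 -1.16]
turn units [0.   0.06 0.07]
```

>>> {"name": "carry_out", "arguments": {
  "increments": [
    [[0,0.06,0.07],[-0.05,0.15,-0.6],0],
    [[0,0,0],[0,0,0],0],
    [[0,0,0],[0,0,0],0]
  ]
}}

```text
t: 13.15
tool_pos: [0.6062, -0.0079, 0.2225]
tool_rot: [-0.001, 1.567, -0.001]
contact_force: [-0.8, 0.4, -0.8]
opening: 0.0534
```

```bash
python3 -c "
from h import *
st(.606,-.008,0,.0545)
im,d=get_image('wrist'); cv2.imwrite('pics/w5.png',im)"
```

```text
t 13.15 tcp [ 0.6062 -0.0079  0.2225] grasp [ 0.6068 -0.008   0.0675] down [ 0.004 -0.001 -1.   ] jawyaw 0.02 open 0.0534 F [-0.8  0.4 -0.8] q6 -0.14
shift units [-0.04  0.   -0.65]
turn units [ 0.01  0.04 -0.  ]
```

View pics/w5.png

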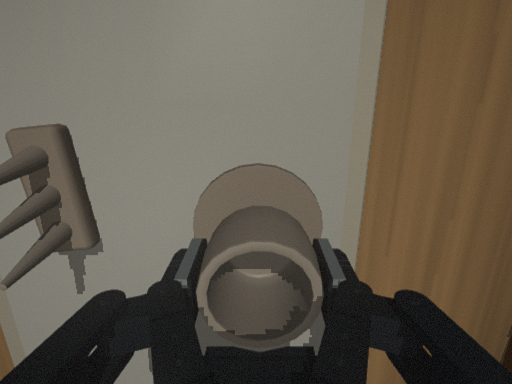

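>>> {"name": "carry_out", "arguments": {
  "increments": [
    [[0,0.03,0],[-0.04,0,-0.4],0],
    [[0,0,0],[0,0,-0.2],0],
    [[0,0,0],[0,0,0],0],
    [[0,0,0],[0,0,0],0]
  ]
}}

```text
t: 13.6
tool_pos: [0.6053, -0.0078, 0.2098]
tool_rot: [-0.001, 1.57, -0.0]
contact_force: [0.2, 0.5, -0.9]
opening: 0.0537
```

```bash
python3 -c "
from h import *
st(.606,-.008,0,.0545)"
```

```text
t 13.6 tcp [ 0.6053 -0.0078  0.2098] grasp [ 0.6055 -0.008   0.0548] down [ 0.001 -0.001 -1.   ] jawyaw 0.03 open 0.0537 F [ 0.2  0.5 -0.9] q6 -0.14
shift units [ 0.03 -0.   -0.02]
turn units [ 0.01  0.01 -0.  ]
```

>>> {"name": "carry_out", "arguments": {
  "increments": [
    [[0,0,0],[0.03,0,-0.08],0],
    [[0,0,0],[0,0,0],0]
  ]
}}

```text
t: 13.8
tool_pos: [0.6062, -0.0078, 0.2086]
tool_rot: [-0.001, 1.569, -0.0]
contact_force: [-0.1, 0.3, -0.7]
opening: 0.0538
```

>>> {"name": "carry_out", "arguments": {
  "increments": [
    [[0,0,0],[0,0,0],1],
    [[0,0,0],[0,0,0],1],
    [[0,0,0],[0,0,0],1],
    [[0,0,0],[0,0,0],1]
  ]
}}

```text
t: 14.2
tool_pos: [0.6067, -0.0079, 0.2094]
tool_rot: [-0.001, 1.567, -0.001]
contact_force: [0.3, 0.6, 0.2]
opening: 0.0854
```

```bash
python3 -c "
from h import *
st(.606,-.008,0,.0545)"
```

```text
t 14.2 tcp [ 0.6067 -0.0079  0.2094] grasp [ 0.6073 -0.0081  0.0544] down [ 0.004 -0.001 -1.   ] jawyaw 0.02 open 0.0854 F [0.3 0.6 0.2] q6 -0.14
shift units [-0.06  0.01  0.  ]
turn units [ 0.01  0.04 -0.  ]
```

Retract and head to the right post at (0.567,-0.411).

>>> {"name": "carry_out", "arguments": {
  "increments": [
    [[0,0,0],[0,0,0.5],1],
    [[0,0,0],[0,0,1],1],
    [[0,0,0],[0,0,1],1],
    [[0,0,0],[0,0,1],1],
    [[0,0,0],[0,-0.5,1],1],
    [[0,0,0],[0,-1,1],1],
    [[0,0,0],[0,-1,0.5],1],
    [[0,0,0],[0,-1,0],1]
  ]
}}

```text
t: 15.0
tool_pos: [0.6058, -0.0775, 0.3396]
tool_rot: [-0.005, 1.564, 0.002]
contact_force: [-0.4, -0.1, 0.2]
opening: 0.0856
```

>>> {"name": "carry_out", "arguments": {
  "increments": [
    [[0,0,-0.2],[-0.1,-1,0],1],
    [[0,0,-0.2],[-0.1,-1,0],1],
    [[0,0,-0.2],[-0.1,-1,0],1],
    [[0,0,-0.2],[-0.1,-1,0],1],
    [[0,0,-0.2],[-0.2,-1,0],1],
    [[0,0,-0.2],[-0.2,-1,0],1],
    [[0,0,-0.2],[-0.2,-1,0],1],
    [[0,0,-0.2],[-0.2,-1,0],1]
  ]
}}

```text
t: 15.8
tool_pos: [0.581, -0.244, 0.3496]
tool_rot: [0.121, 1.55, -0.131]
contact_force: [-0.8, -0.5, -0.2]
opening: 0.0853
```

```bash
cat > look.py <<'E'
from h import *
import sys
def look(name,qs,fn):
    C=get_calibration(name); im,d=get_image(name); cv2.imwrite(fn,im); W=cloud(name,d,C)
    for q in qs:
      for e in masks_of(name,q):
        P=W[e['region']];P=P[np.isfinite(P).all(1)]
        if len(P)<20: continue
        z=np.percentile(P[:,2],92);T=P[abs(P[:,2]-z)<.006];print(q,round(e['p'],2),np.round(e['centre']),round(z,4),rect(T[:,:2]))
    return im,d,C,W
E
python3 -c "
from look import *
st(.567,-.411,-10.,.045)
look('wrist',['post_a','strip'],'pics/w6.png')
look('top',['low_pot','post_a'],'pics/t6.png')
"
```

```text
t 15.8 tcp [ 0.581  -0.244   0.3496] grasp [ 0.5835 -0.2452  0.1947] down [ 0.016 -0.008 -1.   ] jawyaw -9.21 open 0.0853 F [-0.8 -0.5 -0.2] q6 -0.36
shift units [-0.83 -8.29 -7.48]
turn units [ 0.08  0.16 -0.14]
post_a 0.87 [265. 320.] 0.0702 (array([ 0.5692, -0.4088,  0.0338,  0.0398]), 80.3)
strip 0.79 [217. 226.] 0.0164 (array([ 0.5297, -0.2995,  0.0552,  0.1994]), 80.4)
low_pot 0.91 [266. 157.] 0.0727 (array([ 0.6055, -0.0119,  0.0505,  0.0514]), 45.4)
post_a 0.91 [ 82. 232.] 0.074 (array([0.4177, 0.4945, 0.0399, 0.0393]), 54.8)
post_a 0.88 [116. 245.] 0.0737 (array([0.3632, 0.3997, 0.0402, 0.0399]), 17.4)
post_a 0.55 [116. 220.] 0.0744 (array([0.4474, 0.4018, 0.0405, 0.0387]), 73.1)
```

View pics/t6.png

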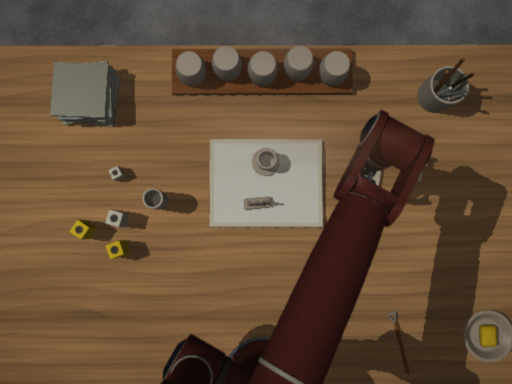

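View pics/w6.png

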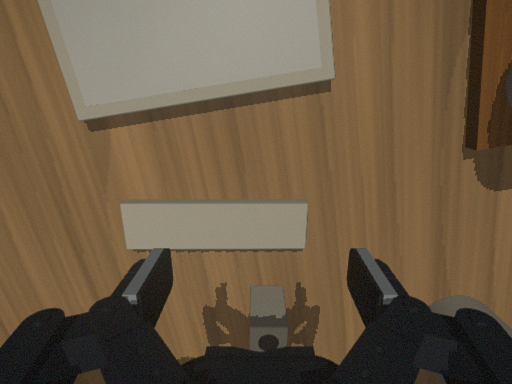

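>>> {"name": "carry_out", "arguments": {
  "increments": [
    [[0.08,0.16,-0.1],[-0.15,-1,-0.5],1],
    [[0,0,0],[-0.15,-1,-0.5],1],
    [[0,0,0],[-0.1,-1,-0.5],1],
    [[0,0,0],[-0.1,-1,-0.5],1],
    [[0,0,0],[-0.1,-1,-0.5],1],
    [[0,0,0],[-0.1,-1,0],1],
    [[0,0,0],[0,-1,0],1],
    [[0,0,0],[0,0,0],1]
  ]
}}

```text
t: 16.9
tool_pos: [0.566, -0.391, 0.2935]
tool_rot: [0.132, 1.572, -0.128]
contact_force: [-0.3, -0.2, 1.0]
opening: 0.0853
```

```bash
python3 -c "
from h import *
st(.567,-.410,-10.,.042)
im=cv2.imread('pics/t6.png'); cv2.imwrite('pics/t6c.png',cv2.resize(im[130:200,230:300],None,fx=8,fy=8,interpolation=cv2.INTER_CUBIC))"
```

```text
t 16.9 tcp [ 0.566  -0.391   0.2935] grasp [ 0.5653 -0.3906  0.1385] down [-0.004  0.003 -1.   ] jawyaw -9.5 open 0.0853 F [-0.3 -0.2  1. ] q6 -0.55
shift units [ 0.09 -0.97 -4.82]
turn units [-0.03 -0.04 -0.09]
```

View pics/t6c.png

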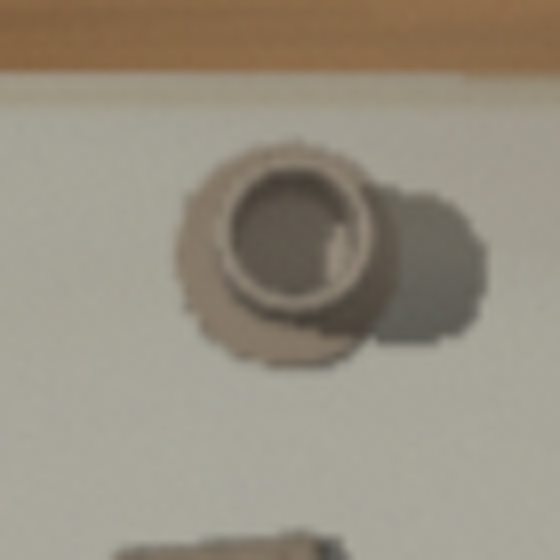

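>>> {"name": "carry_out", "arguments": {
  "increments": [
    [[0,0,0],[0.09,-1,0],1],
    [[0,0,0],[0,0,0],1],
    [[0,0,0],[0,0,0],1]
  ]
}}

```text
t: 17.2
tool_pos: [0.5681, -0.4128, 0.2945]
tool_rot: [0.134, 1.57, -0.128]
contact_force: [-0.4, -0.0, 0.4]
opening: 0.0854
```

```bash
python3 -c "
from look import *
st(.567,-.410,-10.,.042)
look('wrist',['post_a'],'pics/w7.png')"
```

```text
t 17.2 tcp [ 0.5681 -0.4128  0.2945] grasp [ 0.5677 -0.4123  0.1395] down [-0.003  0.004 -1.   ] jawyaw -9.56 open 0.0854 F [-0.4 -0.   0.4] q6 -0.57
shift units [-0.03  0.11 -4.87]
turn units [-0.04 -0.03 -0.08]
post_a 0.82 [260. 202.] 0.0704 (array([ 0.5682, -0.4129,  0.0403,  0.04  ]), 79.4)
```

View pics/w7.png

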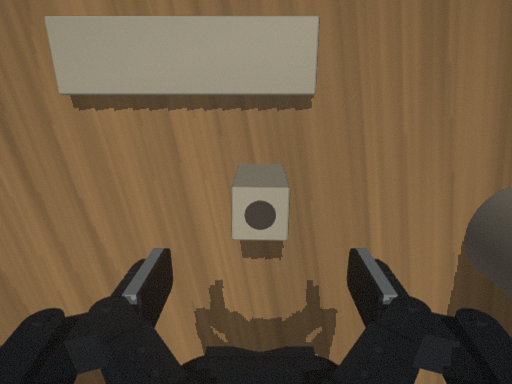

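>>> {"name": "carry_out", "arguments": {
  "increments": [
    [[-0.04,-0.03,-0.15],[0,0,-1],1],
    [[0,0,0],[0,0,-1],1],
    [[0,0,0],[0,0,-1],1],
    [[0,0,0],[0,0,-0.8],1],
    [[0,0,0],[0,0,-0.5],1],
    [[0,0,0],[0,0,0],1],
    [[0,0,0],[0,0,0],1]
  ]
}}

```text
t: 18.0
tool_pos: [0.5699, -0.4082, 0.2091]
tool_rot: [0.137, 1.562, -0.141]
contact_force: [0.1, -0.1, 1.3]
opening: 0.0856
```

```bash
python3 -c "
from look import *
st(.568,-.4128,-10.5,.042)"
```

```text
t 18.0 tcp [ 0.5699 -0.4082  0.2091] grasp [ 0.5705 -0.4087  0.0541] down [ 0.004 -0.003 -1.   ] jawyaw -10.12 open 0.0856 F [ 0.1 -0.1  1.3] q6 -0.55
shift units [-0.13 -0.2  -0.6 ]
turn units [ 0.03  0.04 -0.07]
```

>>> {"name": "carry_out", "arguments": {
  "increments": [
    [[0,0,-0.07],[-0.1,-0.2,-0.6],1],
    [[0,0,0],[0,0,0],1],
    [[0,0,0],[0,0,0],1]
  ]
}}

```text
t: 18.3
tool_pos: [0.5685, -0.4132, 0.1987]
tool_rot: [0.141, 1.558, -0.149]
contact_force: [0.6, 0.4, 0.6]
opening: 0.0852
```

```bash
python3 -c "
from look import *
st(.568,-.4128,-10.5,.042)"
```

```text
t 18.3 tcp [ 0.5685 -0.4132  0.1987] grasp [ 0.5696 -0.4141  0.0437] down [ 0.007 -0.006 -1.   ] jawyaw -10.56 open 0.0852 F [0.6 0.4 0.6] q6 -0.55
shift units [-0.08  0.07 -0.08]
turn units [0.06 0.07 0.01]
```

>>> {"name": "carry_out", "arguments": {
  "increments": [
    [[0.06,0.07,0],[-0.08,0.06,0],1],
    [[0,0,0],[0,0,0],0],
    [[0,0,0],[0,0,0],0],
    [[0,0,0],[0,0,0],0],
    [[0,0,0],[0,0,0],0],
    [[0,0,0],[0,0,0],0],
    [[0,0,0],[0,0,0],0]
  ],
  "squeeze": 40
}}

```text
t: 19.0
tool_pos: [0.567, -0.4124, 0.2002]
tool_rot: [0.144, 1.565, -0.146]
contact_force: [0.2, -0.1, -0.0]
opening: 0.04
```

```bash
python3 -c "
from look import *
st(.606,-.09,0,.17)"
```

```text
t 19.0 tcp [ 0.567  -0.4124  0.2002] grasp [ 0.5672 -0.4126  0.0452] down [ 0.001 -0.001 -1.   ] jawyaw -10.57 open 0.04 F [ 0.2 -0.1 -0. ] q6 -0.55
shift units [ 1.94 16.13  6.24]
turn units [0.01 0.01 1.85]
```

>>> {"name": "carry_out", "arguments": {
  "increments": [
    [[0,0,0],[0,0,0.5],0],
    [[0,0,0],[0,0,1],0],
    [[0,0,0],[0,0,1],0],
    [[0,0,0],[0,0,1],0],
    [[0,0,0],[0,0.5,1],0],
    [[0,0,0.2],[0.1,1,1],0],
    [[0,0,0.3],[0.2,1,0.5],0],
    [[0,0,0.3],[0.2,1,0],0]
  ]
}}

```text
t: 19.8
tool_pos: [0.5749, -0.3405, 0.3243]
tool_rot: [0.083, 1.572, -0.08]
contact_force: [0.9, -0.2, -1.6]
opening: 0.04
```

>>> {"name": "carry_out", "arguments": {
  "increments": [
    [[0,0,0.3],[0.2,1,0],0],
    [[0,0,0.3],[0.2,1,0],0],
    [[0,0,0.2],[0.2,1,0],0],
    [[0,0,0.2],[0.2,1,0],0],
    [[0,0,0],[0.2,1,0],0],
    [[0,0,0],[0.2,1,0],0],
    [[0,0,0],[0.2,1,0],0],
    [[0,0,0],[0.2,1,0],0]
  ]
}}

```text
t: 20.6
tool_pos: [0.6063, -0.1626, 0.3123]
tool_rot: [-0.004, 1.59, 0.021]
contact_force: [0.7, 0.0, -1.9]
opening: 0.0398
```

>>> {"name": "carry_out", "arguments": {
  "increments": [
    [[0,0,0],[0,1,0],0],
    [[0,0,0],[0,1,0],0],
    [[0,0,0],[0,1,0],0],
    [[0,0,0],[0,0.8,0],0],
    [[0,0,0],[0,0,0],0],
    [[0,0,0],[0,0,0],0]
  ]
}}

```text
t: 21.2
tool_pos: [0.6035, -0.0739, 0.3029]
tool_rot: [-0.011, 1.603, 0.035]
contact_force: [-0.1, 0.3, -2.3]
opening: 0.0395
```

```bash
python3 -c "
from look import *
st(.606,-.09,-.2,.17)
look('wrist',['post_a'],'pics/w8.png')"
```

```text
t 21.2 tcp [ 0.6035 -0.0739  0.3029] grasp [ 0.5984 -0.0716  0.148 ] down [-0.033  0.015 -0.999] jawyaw 1.71 open 0.0395 F [-0.1  0.3 -2.3] q6 -0.28
shift units [ 0.38 -0.92  1.1 ]
turn units [-0.15 -0.33 -0.33]
post_a 0.77 [261. 277.] 0.1733 (array([ 0.5998, -0.0724,  0.0401,  0.0413]), 1.6)
```

View pics/w8.png

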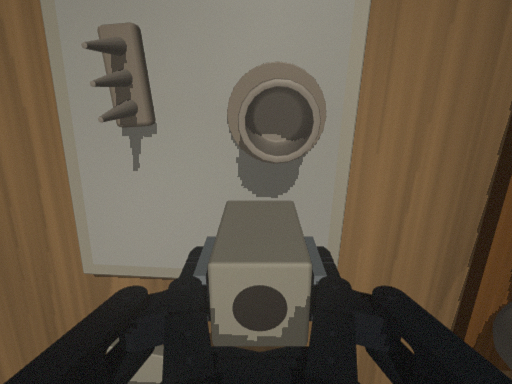

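>>> {"name": "carry_out", "arguments": {
  "increments": [
    [[-0.15,-0.33,-0.33],[0.1,-0.9,0],0],
    [[0,0,0],[0,0,0],0],
    [[0,0,0],[0,0,0],0]
  ]
}}

```text
t: 21.6
tool_pos: [0.6057, -0.0949, 0.3032]
tool_rot: [0.006, 1.569, -0.006]
contact_force: [0.8, -0.2, -1.5]
opening: 0.0395
```

```bash
python3 -c "
from look import *
st(.606,-.09,-.2,.07)
look('wrist',['post_a','low_pot'],'pics/w9.png')"
```

```text
t 21.6 tcp [ 0.6057 -0.0949  0.3032] grasp [ 0.606  -0.095   0.1482] down [ 0.001 -0.    -1.   ] jawyaw -0.45 open 0.0395 F [ 0.8 -0.2 -1.5] q6 -0.27
shift units [ 0.    0.25 -3.91]
turn units [0.   0.01 0.04]
post_a 0.62 [261. 278.] 0.1734 (array([ 0.6069, -0.0954,  0.0408,  0.0412]), 0.0)
low_pot 0.82 [256.  79.] 0.0709 (array([ 0.6069, -0.0096,  0.0534,  0.0534]), 44.1)
```

>>> {"name": "carry_out", "arguments": {
  "increments": [
    [[0,0,0.04],[0,0.28,-0.9],0],
    [[0,0,0],[0,0,-0.9],0],
    [[0,0,0],[0,0,-0.9],0],
    [[0,0,0],[0,0,-0.6],0],
    [[0,0,0],[0,0,-0.3],0],
    [[0,0,0],[0,0,0],0],
    [[0,0,0],[0,0,0],0]
  ]
}}

```text
t: 22.45
tool_pos: [0.6066, -0.0877, 0.2311]
tool_rot: [0.0, 1.566, -0.001]
contact_force: [0.3, -0.5, -1.3]
opening: 0.0395
```

```bash
python3 -c "
from look import *
st(.606,-.0893,-.2,.061)"
```

```text
t 22.45 tcp [ 0.6066 -0.0877  0.2311] grasp [ 0.6074 -0.0878  0.0761] down [ 0.005 -0.001 -1.   ] jawyaw -0.06 open 0.0395 F [ 0.3 -0.5 -1.3] q6 -0.26
shift units [-0.07 -0.08 -0.75]
turn units [ 0.01  0.05 -0.02]
```

>>> {"name": "carry_out", "arguments": {
  "increments": [
    [[0.01,0.05,0],[-0.07,-0.08,-0.5],0],
    [[0,0,0],[0,0,-0.2],0],
    [[0,0,0],[0,0,0],0],
    [[0,0,0],[0,0,0],0]
  ]
}}

```text
t: 22.85
tool_pos: [0.6059, -0.0898, 0.2182]
tool_rot: [0.0, 1.568, -0.001]
contact_force: [-0.5, -0.5, -1.4]
opening: 0.0396
```

```bash
python3 -c "
from look import *
st(.606,-.0893,-.2,.061)"
```

```text
t 22.85 tcp [ 0.6059 -0.0898  0.2182] grasp [ 0.6064 -0.0899  0.0632] down [ 0.003 -0.001 -1.   ] jawyaw -0.07 open 0.0396 F [-0.5 -0.5 -1.4] q6 -0.27
shift units [-0.02  0.03 -0.11]
turn units [ 0.01  0.03 -0.02]
```

>>> {"name": "carry_out", "arguments": {
  "increments": [
    [[0,0.03,0],[-0.02,0.03,-0.13],0],
    [[0,0,0],[0,0,0],0],
    [[0,0,0],[0,0,0],0]
  ]
}}

```text
t: 23.15
tool_pos: [0.6058, -0.0892, 0.216]
tool_rot: [0.0, 1.57, -0.002]
contact_force: [0.0, -0.2, -1.8]
opening: 0.0399
```

```bash
python3 -c "
from look import *
st(.606,-.0893,-.2,.061)"
```

```text
t 23.15 tcp [ 0.6058 -0.0892  0.216 ] grasp [ 0.6059 -0.0893  0.061 ] down [ 0.001 -0.001 -1.   ] jawyaw -0.07 open 0.0399 F [ 0.  -0.2 -1.8] q6 -0.27
shift units [ 0.  0. -0.]
turn units [ 0.01  0.01 -0.02]
```

>>> {"name": "carry_out", "arguments": {
  "increments": [
    [[0,0,0],[0,0,-0.07],0],
    [[0,0,0],[0,0,0],0]
  ]
}}

```text
t: 23.35
tool_pos: [0.6061, -0.0892, 0.2153]
tool_rot: [-0.0, 1.569, -0.002]
contact_force: [-0.1, 0.4, -1.5]
opening: 0.0396
```

>>> {"name": "carry_out", "arguments": {
  "increments": [
    [[0,0,0],[0,0,0],1],
    [[0,0,0],[0,0,0],1],
    [[0,0,0],[0,0,0],1],
    [[0,0,0],[0,0,0],1],
    [[0,0,0],[0,0,0.7],1],
    [[0,0,0],[0,0,1],1],
    [[0,0,0],[0,0,1],1],
    [[0,0,0],[0,0,1],1]
  ]
}}

```text
t: 24.15
tool_pos: [0.6053, -0.089, 0.2916]
tool_rot: [0.001, 1.573, -0.001]
contact_force: [0.5, -0.1, -0.7]
opening: 0.0857
```

>>> {"name": "carry_out", "arguments": {
  "increments": [
    [[0,0,0],[-0.2,0,1],1],
    [[0,0,-0.2],[-0.4,1,1],1],
    [[0,0,-0.3],[-0.4,1,0.5],1],
    [[0,0,-0.3],[-0.4,1,0.5],1],
    [[0,0,-0.3],[-0.4,1,0],1],
    [[0,0,-0.3],[-0.4,1,0],1],
    [[0,0,-0.3],[-0.4,1,0],1],
    [[0,0,-0.3],[-0.4,1,0],1]
  ]
}}

```text
t: 24.95
tool_pos: [0.5445, 0.0531, 0.3713]
tool_rot: [0.165, 1.545, -0.17]
contact_force: [1.1, -0.2, 0.4]
opening: 0.0855
```

```bash
python3 -c "
from look import *
st(.4475,.402,-15,.15)
look('wrist',['post_a','low_pot','cookie'],'pics/w10.png')
look('top',['post_a','low_pot'],'pics/t10.png')"
```

```text
t 24.95 tcp [0.5445 0.0531 0.3713] grasp [0.5475 0.0522 0.2163] down [ 0.019 -0.006 -1.   ] jawyaw -12.26 open 0.0855 F [ 1.1 -0.2  0.4] q6 0.18
shift units [-5.   17.49 -3.32]
turn units [ 0.06  0.19 -0.48]
post_a 0.75 [333. 283.] 0.0852 (array([ 0.6029, -0.0895,  0.032 ,  0.0414]), 2.2)
post_a 0.52 [307. 193.] 0.0216 (array([0.6036, 0.0021, 0.0787, 0.0586]), 17.4)
low_pot 0.86 [325. 221.] 0.0707 (array([ 0.6069, -0.0093,  0.0535,  0.0532]), 34.8)
cookie 0.79 [306. 192.] 0.0216 (array([0.6032, 0.0013, 0.0794, 0.0597]), 18.8)
post_a 0.9 [ 85. 232.] 0.0737 (array([0.4171, 0.495 , 0.0386, 0.0405]), 53.6)
post_a 0.62 [117. 247.] 0.074 (array([0.3634, 0.3981, 0.0396, 0.0387]), 20.2)
post_a 0.61 [114. 220.] 0.074 (array([0.4475, 0.4023, 0.0404, 0.0395]), 73.1)
post_a 0.54 [297. 161.] 0.0897 (array([ 0.6059, -0.0909,  0.0381,  0.0355]), 0.1)
```

View pics/w10.png

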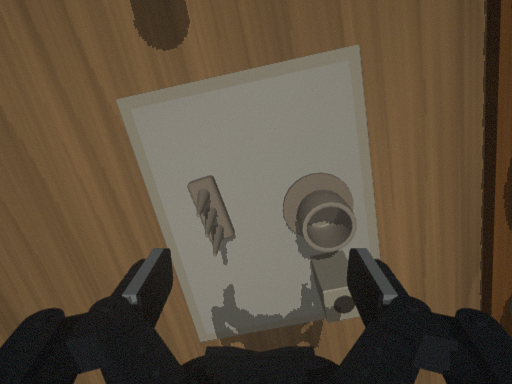

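>>> {"name": "carry_out", "arguments": {
  "increments": [
    [[0.06,0.19,-0.2],[-0.3,1,0],1],
    [[0,0,-0.1],[-0.3,1,0],1],
    [[0,0,0],[-0.3,1,0],1],
    [[0,0,0],[-0.3,1,0],1],
    [[0,0,0],[-0.3,1,0],1],
    [[0,0,0],[-0.3,1,0],1],
    [[0,0,0],[-0.3,1,0],1],
    [[0,0,0],[-0.3,1,0],1]
  ]
}}

```text
t: 26.1
tool_pos: [0.4993, 0.2087, 0.3695]
tool_rot: [0.201, 1.565, -0.205]
contact_force: [0.6, 0.3, -0.1]
opening: 0.0854
```

>>> {"name": "carry_out", "arguments": {
  "increments": [
    [[0,0,0],[-0.3,1,0],0.7],
    [[0,0,0],[-0.3,1,0],0.7],
    [[0,0,0],[-0.3,1,0],0.7],
    [[0,0,0],[-0.3,1,0],0.7],
    [[0,0,0],[-0.3,1,-0.3],0.7],
    [[0,0,0],[-0.3,1,-0.5],0.7],
    [[0,0,0],[-0.2,1,-0.5],0.7],
    [[0,0,0],[-0.2,0.8,-0.5],0.7]
  ]
}}

```text
t: 26.9
tool_pos: [0.4585, 0.3667, 0.3339]
tool_rot: [0.208, 1.561, -0.211]
contact_force: [-0.1, 0.0, 0.3]
opening: 0.0597
```

```bash
python3 -c "
from look import *
st(.4475,.402,-15.5,.14)
look('wrist',['post_a'],'pics/w11.png')"
```

```text
t 26.9 tcp [0.4585 0.3667 0.3339] grasp [0.4584 0.3665 0.1789] down [-0.001 -0.002 -1.   ] jawyaw -15.31 open 0.0597 F [-0.1  0.   0.3] q6 0.82
shift units [-0.54  1.78 -1.95]
turn units [ 0.02 -0.01 -0.03]
post_a 0.95 [140. 175.] 0.0702 (array([0.3631, 0.4011, 0.0402, 0.0401]), 20.7)
post_a 0.71 [161.  40.] 0.0706 (array([0.4174, 0.4971, 0.0403, 0.0402]), 55.4)
```

View pics/w11.png

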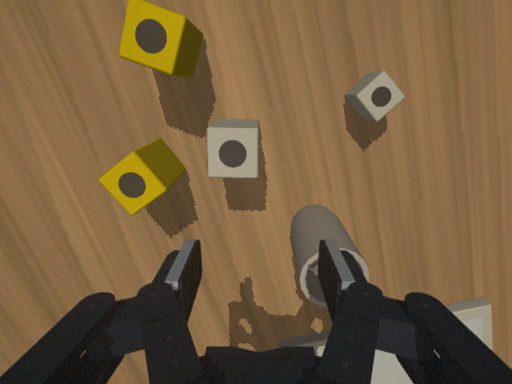

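```bash
python3 -c "
from look import *
C=get_calibration('wrist');im,d=get_image('wrist');W=cloud('wrist',d,C)
P=blob(W,.4475,.402,.035,.064,.076); print(len(P),rect(P[:,:2]),P[:,2].mean())
st(.4475,.402,-15.5,.14)"
```

```text
2657 (array([0.4474, 0.404 , 0.0404, 0.0401]), 73.7) 0.06953389064050625
t 27.05 tcp [0.458  0.3663 0.333 ] grasp [0.4575 0.3657 0.178 ] down [-0.003 -0.003 -1.   ] jawyaw -15.23 open 0.0598 F [ 0.1  0.5 -0.4] q6 0.81
shift units [-0.5   1.81 -1.9 ]
turn units [ 0.03 -0.03 -0.05]
```

>>> {"name": "carry_out", "arguments": {
  "increments": [
    [[0,0,-0.15],[-0.25,0.95,-0.6],0.7],
    [[0,0,0],[-0.25,0.95,-0.6],0.7],
    [[0,0,0],[0,0,-0.5],0.7],
    [[0,0,0],[0,0,0],0.7],
    [[0,0,0],[0,0,0],0.7]
  ]
}}

```text
t: 27.55
tool_pos: [0.4512, 0.4016, 0.3008]
tool_rot: [0.222, 1.557, -0.227]
contact_force: [0.3, 1.1, -0.1]
opening: 0.0595
```

```bash
python3 -c "
from look import *
C=get_calibration('wrist');im,d=get_image('wrist');W=cloud('wrist',d,C);cv2.imwrite('pics/w12.png',im)
P=blob(W,.4475,.402,.035,.064,.076); print(len(P),rect(P[:,:2]),P[:,2].mean())
st(.4475,.404,-16.3,.043)"
```

```text
3031 (array([0.4475, 0.4045, 0.0401, 0.0401]), 73.6) 0.06949389358079078
t 27.6 tcp [0.4512 0.4015 0.3007] grasp [0.4514 0.4008 0.1457] down [ 0.001 -0.004 -1.   ] jawyaw -16.41 open 0.0598 F [ 0.2 -1.1 -0.3] q6 0.89
shift units [-0.19  0.16 -5.14]
turn units [0.04 0.01 0.02]
```

View pics/w12.png

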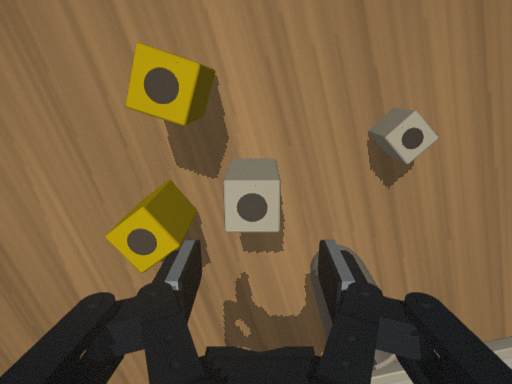

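>>> {"name": "carry_out", "arguments": {
  "increments": [
    [[0.04,0,0],[-0.19,0.18,-1],0.7],
    [[0,0,0],[0,0,0],0.7],
    [[0,0,0],[0,0,0],0.7]
  ]
}}

```text
t: 27.9
tool_pos: [0.4491, 0.4037, 0.2838]
tool_rot: [0.229, 1.554, -0.224]
contact_force: [1.3, -0.4, 0.5]
opening: 0.0594
```

```bash
python3 -c "
from look import *
st(.4475,.4045,-16.3,.043)"
```

```text
t 27.9 tcp [0.4491 0.4037 0.2838] grasp [0.45   0.404  0.1288] down [ 0.005  0.002 -1.   ] jawyaw -16.55 open 0.0594 F [ 1.3 -0.4  0.5] q6 0.9
shift units [-0.12  0.03 -4.29]
turn units [-0.02  0.05  0.04]
```

>>> {"name": "carry_out", "arguments": {
  "increments": [
    [[-0.02,0.05,0.03],[-0.12,0.03,-1],0.7],
    [[0,0,0],[0,0,-1],0.7],
    [[0,0,0],[0,0,-1],0.7],
    [[0,0,0],[0,0,-0.5],0.7],
    [[0,0,0],[0,0,0],0.7],
    [[0,0,0],[0,0,0],0.7]
  ]
}}

```text
t: 28.5
tool_pos: [0.4475, 0.4036, 0.2122]
tool_rot: [0.227, 1.556, -0.223]
contact_force: [-0.7, 0.9, -0.2]
opening: 0.0595
```

```bash
python3 -c "
from look import *
st(.4475,.4045,-16.3,.043)"
```

```text
t 28.5 tcp [0.4475 0.4036 0.2122] grasp [0.4481 0.4039 0.0573] down [ 0.004  0.002 -1.   ] jawyaw -16.41 open 0.0595 F [-0.7  0.9 -0.2] q6 0.9
shift units [-0.03  0.03 -0.71]
turn units [-0.02  0.04  0.02]
```

>>> {"name": "carry_out", "arguments": {
  "increments": [
    [[-0.02,0.04,0],[-0.03,0.03,-0.65],0.7],
    [[0,0,0],[0,0,0],0.7],
    [[0,0,0],[0,0,0],0],
    [[0,0,0],[0,0,0],0],
    [[0,0,0],[0,0,0],0],
    [[0,0,0],[0,0,0],0]
  ]
}}

```text
t: 29.1
tool_pos: [0.4477, 0.405, 0.2008]
tool_rot: [0.227, 1.556, -0.222]
contact_force: [-0.4, -0.8, -1.3]
opening: 0.0393
```

```bash
python3 -c "
from look import *
st(.606,.0705,-.2,.17)"
```

```text
t 29.1 tcp [0.4477 0.405  0.2008] grasp [0.4482 0.4053 0.0458] down [ 0.003  0.002 -1.   ] jawyaw -16.4 open 0.0393 F [-0.4 -0.8 -1.3] q6 0.9
shift units [  7.89 -16.74   6.21]
turn units [-0.03  0.03  2.83]
```

>>> {"name": "carry_out", "arguments": {
  "increments": [
    [[0,0,0],[0,0,0.5],0],
    [[0,0,0],[0,0,1],0],
    [[0,0,0],[0,0,1],0],
    [[0,0,0],[0,0,1],0],
    [[0,0,0],[0,0,1],0],
    [[0,0,0],[0,0,1],0],
    [[0,0,0],[0,0,1],0],
    [[0,0,0],[0.3,-0.5,0.7],0]
  ]
}}

```text
t: 29.9
tool_pos: [0.4513, 0.3938, 0.3512]
tool_rot: [0.223, 1.56, -0.224]
contact_force: [0.3, -0.1, -0.7]
opening: 0.0396
```

>>> {"name": "carry_out", "arguments": {
  "increments": [
    [[0,0,0.3],[0.5,-1,0],0],
    [[0,0,0.3],[0.5,-1,0],0],
    [[0,0,0.3],[0.5,-1,0],0],
    [[0,0,0.3],[0.5,-1,0],0],
    [[0,0,0.3],[0.5,-1,0],0],
    [[0,0,0.3],[0.5,-1,0],0],
    [[0,0,0.3],[0.5,-1,0],0],
    [[0,0,0.3],[0.5,-1,0],0]
  ]
}}

```text
t: 30.7
tool_pos: [0.5348, 0.2238, 0.359]
tool_rot: [0.028, 1.564, -0.024]
contact_force: [0.3, 0.2, -1.4]
opening: 0.0396
```

```bash
python3 -c "
from look import *
st(.606,.0705,-.2,.17)"
```

```text
t 30.7 tcp [0.5348 0.2238 0.359 ] grasp [0.5358 0.2242 0.204 ] down [ 0.006  0.002 -1.   ] jawyaw -1.89 open 0.0396 F [ 0.3  0.2 -1.4] q6 0.3
shift units [ 3.51 -7.68 -1.7 ]
turn units [-0.02  0.06  0.3 ]
```

>>> {"name": "carry_out", "arguments": {
  "increments": [
    [[0,0.05,0.2],[0.5,-1,0],0],
    [[0,0,0.1],[0.5,-1,0],0],
    [[0,0,0],[0.5,-1,0],0],
    [[0,0,0],[0.5,-1,0],0],
    [[0,0,0],[0.5,-1,0],0],
    [[0,0,0],[0.4,-1,-0.5],0],
    [[0,0,0],[0.3,-0.8,-0.5],0],
    [[0,0,0],[0,0,0],0]
  ]
}}

```text
t: 31.5
tool_pos: [0.6014, 0.0732, 0.3405]
tool_rot: [0.005, 1.569, -0.007]
contact_force: [-1.0, 1.1, -2.3]
opening: 0.0396
```

```bash
python3 -c "
from look import *
st(.606,.0705,-.2,.17)"
```

```text
t 31.5 tcp [0.6014 0.0732 0.3405] grasp [0.6016 0.073  0.1855] down [ 0.002 -0.001 -1.   ] jawyaw -0.44 open 0.0396 F [-1.   1.1 -2.3] q6 0.01
shift units [ 0.22 -0.13 -0.78]
turn units [0.01 0.02 0.04]
```

>>> {"name": "carry_out", "arguments": {
  "increments": [
    [[0,0.02,0.03],[0.22,-0.13,-1],0],
    [[0,0,0],[0,0,-1],0],
    [[0,0,0],[0,0,-0.5],0],
    [[0,0,0],[0,0,0],0],
    [[0,0,0],[0,0,0],0]
  ]
}}

```text
t: 32.0
tool_pos: [0.6055, 0.0705, 0.2905]
tool_rot: [0.004, 1.571, -0.003]
contact_force: [0.6, 0.4, -1.8]
opening: 0.0395
```

```bash
python3 -c "
from look import *
st(.606,.0705,-.2,.062)
im,d,C,W=look('wrist',['post_a'],'pics/w13.png')
o=get_obs()['tool_pos'];P=blob(W,o[0],o[1],.04,o[2]-.155+.015,o[2]-.155+.03);z=np.median(P[:,2]);P=P[abs(P[:,2]-z)<.004];print(z,rect(P[:,:2]))"
```

```text
t 32.0 tcp [0.6055 0.0705 0.2905] grasp [0.6055 0.0706 0.1355] down [-0.     0.001 -1.   ] jawyaw -0.28 open 0.0395 F [ 0.6  0.4 -1.8] q6 -0.0
shift units [ 0.02 -0.   -3.67]
turn units [-0.01 -0.    0.01]
post_a 0.83 [257. 277.] 0.1606 (array([0.6061, 0.0699, 0.0408, 0.04  ]), 89.8)
post_a 0.41 [257. 347.] 0.0456 (array([ 0.6047, -0.0698,  0.0262,  0.0036]), 2.4)
0.15984182231976482 (array([0.6057, 0.0698, 0.0786, 0.0407]), 0.3)
```

View pics/w13.png

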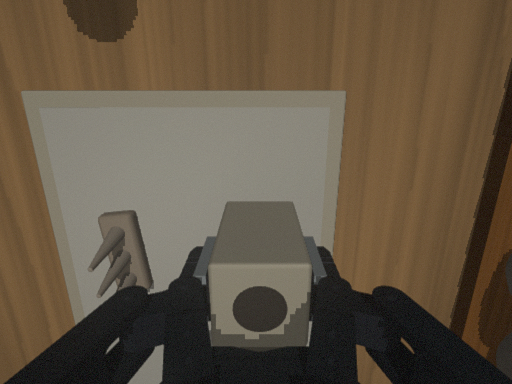

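>>> {"name": "carry_out", "arguments": {
  "increments": [
    [[0,0,0],[0.02,0,-1],0],
    [[0,0,0],[0,0,-1],0],
    [[0,0,0],[0,0,-0.7],0],
    [[0,0,0],[0,0,-0.2],0],
    [[0,0,0],[0,0,0],0],
    [[0,0,0],[0,0,0],0]
  ]
}}

```text
t: 32.7
tool_pos: [0.6084, 0.0713, 0.2384]
tool_rot: [0.003, 1.558, -0.002]
contact_force: [0.1, 0.4, -0.4]
opening: 0.0395
```

```bash
python3 -c "
from look import *
st(.606,.071,-.2,.0605)"
```

```text
t 32.7 tcp [0.6084 0.0713 0.2384] grasp [0.6104 0.0714 0.0834] down [ 0.013  0.001 -1.   ] jawyaw -0.21 open 0.0395 F [ 0.1  0.4 -0.4] q6 -0.0
shift units [-0.22 -0.02 -1.14]
turn units [-0.01  0.13  0.  ]
```

>>> {"name": "carry_out", "arguments": {
  "increments": [
    [[-0.01,0.13,0],[-0.12,0,-0.5],0],
    [[0,0,0],[0,0,-0.4],0],
    [[0,0,0],[0,0,0],0],
    [[0,0,0],[0,0,0],0]
  ]
}}

```text
t: 33.1
tool_pos: [0.6066, 0.0713, 0.221]
tool_rot: [0.002, 1.569, -0.003]
contact_force: [-0.2, 0.0, -1.8]
opening: 0.0398
```

```bash
python3 -c "
from look import *
st(.606,.071,-.2,.0605)"
```

```text
t 33.1 tcp [0.6066 0.0713 0.221 ] grasp [0.6069 0.0712 0.066 ] down [ 0.002 -0.001 -1.   ] jawyaw -0.2 open 0.0398 F [-0.2  0.  -1.8] q6 -0.0
shift units [-0.04 -0.01 -0.27]
turn units [0.01 0.02 0.  ]
```

>>> {"name": "carry_out", "arguments": {
  "increments": [
    [[0,0.02,0],[-0.04,0,-0.25],0],
    [[0,0,0],[0,0,0],0],
    [[0,0,0],[0,0,-0.03],0],
    [[0,0,0],[0,0,0],0]
  ]
}}

```text
t: 33.5
tool_pos: [0.606, 0.0713, 0.2154]
tool_rot: [0.002, 1.57, -0.003]
contact_force: [-0.4, 0.1, -1.4]
opening: 0.0394
```

```bash
python3 -c "
from look import *
st(.606,.071,-.2,.0605)"
```

```text
t 33.5 tcp [0.606  0.0713 0.2154] grasp [0.6061 0.0712 0.0604] down [ 0.001 -0.001 -1.   ] jawyaw -0.21 open 0.0394 F [-0.4  0.1 -1.4] q6 -0.0
shift units [-0.01 -0.01  0.  ]
turn units [0.01 0.01 0.  ]
```

>>> {"name": "carry_out", "arguments": {
  "increments": [
    [[0,0,0],[0,0,0],1],
    [[0,0,0],[0,0,0],1],
    [[0,0,0],[0,0,0],1],
    [[0,0,0],[0,0,0],1],
    [[0,0,0],[0,0,0.7],1],
    [[0,0,0],[0,0,1],1],
    [[0,0,0],[0,0,1],1],
    [[0,0,0],[0,0,1],1]
  ]
}}

```text
t: 34.3
tool_pos: [0.6053, 0.0713, 0.2923]
tool_rot: [0.002, 1.574, -0.003]
contact_force: [0.1, -0.5, 0.5]
opening: 0.0854
```

>>> {"name": "carry_out", "arguments": {
  "increments": [
    [[0,0,0],[-0.3,0,1],1],
    [[0,0,0],[-0.5,0,1],1],
    [[0,0,0],[-0.5,0,1],1],
    [[0,0,0],[-0.5,0,1],1],
    [[0,0,0],[-0.5,0,0.5],1],
    [[0,0,0],[-0.5,0,0],1],
    [[0,0,0],[-0.5,0,0],1],
    [[0,0,0],[0,0,0],1]
  ]
}}

```text
t: 35.1
tool_pos: [0.5367, 0.0714, 0.3991]
tool_rot: [0.002, 1.557, -0.003]
contact_force: [0.4, -0.7, -0.5]
opening: 0.0855
```

```bash
python3 -c "
from look import *
st(.53,-.299,80.4,.15)
im,d,C,W=look('wrist',['post_a','low_pot'],'pics/w14.png')
for y in (-.09,.0705):
  P=blob(W,.606,y,.04,.075,.095); print(len(P),rect(P[:,:2]) if len(P) else 0)
look('top',['post_a','low_pot'],'pics/t14.png')
"
```

```text
t 35.1 tcp [0.5367 0.0714 0.3991] grasp [0.5388 0.0713 0.2442] down [ 0.014 -0.001 -1.   ] jawyaw -0.2 open 0.0855 F [ 0.4 -0.7 -0.5] q6 -0.0
shift units [ -0.44 -18.51  -4.71]
turn units [-0.09  0.12 14.07]
post_a 0.84 [321. 170.] 0.0856 (array([0.6068, 0.0704, 0.0404, 0.0397]), 0.2)
post_a 0.65 [300. 209.] 0.0217 (array([0.6021, 0.0014, 0.0795, 0.0583]), 22.2)
post_a 0.61 [315. 297.] 0.0853 (array([ 0.6075, -0.0893,  0.0405,  0.0414]), 0.8)
low_pot 0.57 [312. 236.] 0.0708 (array([ 0.6064, -0.0087,  0.0516,  0.0529]), 1.5)
1200 (array([ 0.6075, -0.0893,  0.0405,  0.0414]), 0.5)
1719 (array([0.6068, 0.0704, 0.0398, 0.0403]), 89.9)
post_a 0.69 [296. 159.] 0.0888 (array([ 0.6059, -0.0909,  0.0359,  0.0386]), 89.8)
post_a 0.66 [ 84. 228.] 0.0735 (array([0.4173, 0.495 , 0.0399, 0.0402]), 56.2)
post_a 0.62 [118. 247.] 0.0738 (array([0.3629, 0.3981, 0.0377, 0.038 ]), 19.6)
post_a 0.6 [271. 163.] 0.0725 (array([ 0.603 , -0.0252,  0.0189,  0.0475]), 79.0)
low_pot 0.61 [272. 156.] 0.0725 (array([ 0.6063, -0.0239,  0.0498,  0.021 ]), 2.7)
```

View pics/w14.png

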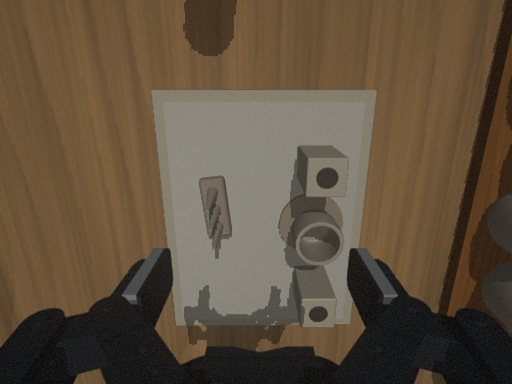

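>>> {"name": "carry_out", "arguments": {
  "increments": [
    [[-0.05,0.1,0.7],[0,-1,0],1],
    [[0,0,0.7],[0,-1,0],1],
    [[0,0,0.7],[0,-1,0],1],
    [[0,0,0.7],[0,-1,0],1],
    [[0,0,0.7],[0,-1,0],1],
    [[0,0,0.7],[0,-1,0],1],
    [[0,0,0.7],[0,-1,0],1],
    [[0,0,0.7],[0,-1,0],1]
  ]
}}

```text
t: 36.2
tool_pos: [0.5395, -0.0929, 0.3945]
tool_rot: [-0.459, 1.525, 0.456]
contact_force: [0.2, 0.5, 0.2]
opening: 0.0852
```

>>> {"name": "carry_out", "arguments": {
  "increments": [
    [[0,0,0.7],[0,-1,0],1],
    [[0,0,0.7],[0,-1,0],1],
    [[0,0,0.7],[0,-1,0],1],
    [[0,0,0.7],[0,-1,0],1],
    [[0,0,0.7],[0,-1,0],1],
    [[0,0,0.7],[0,-1,0],1],
    [[0,0,0.7],[0,-1,-0.3],1],
    [[0,0,0.7],[0,-1,-0.5],1]
  ]
}}

```text
t: 37.0
tool_pos: [0.5412, -0.2613, 0.3756]
tool_rot: [-0.909, 1.378, 0.906]
contact_force: [0.4, 0.4, 0.2]
opening: 0.0854
```

```bash
python3 -c "
from look import *
st(.53,-.299,80.4,.15)
"
```

```text
t 37.0 tcp [ 0.5412 -0.2613  0.3756] grasp [ 0.5407 -0.2619  0.2206] down [-0.003 -0.004 -1.   ] jawyaw 66.86 open 0.0854 F [0.4 0.4 0.2] q6 -1.74
shift units [-0.53 -1.86 -3.53]
turn units [ 0.04 -0.03  2.36]
```

>>> {"name": "carry_out", "arguments": {
  "increments": [
    [[0.04,-0.03,0.8],[-0.2,-0.7,-0.7],1],
    [[0,0,0.8],[-0.2,-0.6,-0.7],1],
    [[0,0,0.7],[-0.1,-0.5,-0.7],1],
    [[0,0,0],[0,0,-0.7],1],
    [[0,0,0],[0,0,0],1],
    [[0,0,0],[0,0,0],1]
  ]
}}

```text
t: 37.6
tool_pos: [0.5311, -0.3017, 0.313]
tool_rot: [-1.078, 1.286, 1.088]
contact_force: [0.1, 0.2, 0.3]
opening: 0.0855
```

```bash
python3 -c "
from look import *
st(.53,-.299,80.4,.15)
look('wrist',['strip'],'pics/w15.png')
"
```

```text
t 37.6 tcp [ 0.5311 -0.3017  0.313 ] grasp [ 0.5304 -0.301   0.158 ] down [-0.004  0.004 -1.   ] jawyaw 80.25 open 0.0855 F [0.1 0.2 0.3] q6 -2.04
shift units [-0.02  0.1  -0.4 ]
turn units [-0.04 -0.04  0.03]
strip 0.81 [260. 162.] 0.0166 (array([ 0.5288, -0.3   ,  0.0552,  0.199 ]), 80.4)
```

View pics/w15.png

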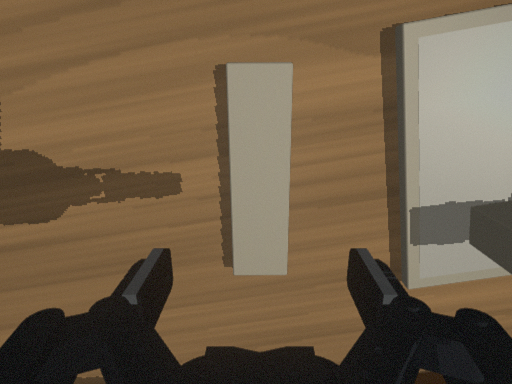

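>>> {"name": "carry_out", "arguments": {
  "increments": [
    [[-0.04,-0.04,0.03],[-0.07,0.06,-1],1],
    [[0,0,0],[0,0,-1],1],
    [[0,0,0],[0,0,-1],1],
    [[0,0,0],[0,0,-1],1],
    [[0,0,0],[0,0,-1],1],
    [[0,0,0],[0,0,-0.5],1],
    [[0,0,0],[0,0,0],1],
    [[0,0,0],[0,0,0],1]
  ]
}}

```text
t: 38.5
tool_pos: [0.5341, -0.2987, 0.2107]
tool_rot: [-1.101, 1.278, 1.071]
contact_force: [-0.6, 0.1, 0.4]
opening: 0.0856
```

```bash
python3 -c "
from look import *
st(.529,-.2997,80.4,.017)
"
```

```text
t 38.5 tcp [ 0.5341 -0.2987  0.2107] grasp [ 0.5365 -0.3004  0.0557] down [ 0.015 -0.011 -1.   ] jawyaw 80.57 open 0.0856 F [-0.6  0.1  0.4] q6 -2.04
shift units [-0.37  0.03 -1.94]
turn units [ 0.11  0.15 -0.03]
```

>>> {"name": "carry_out", "arguments": {
  "increments": [
    [[0.11,0.15,-0.03],[-0.25,-0.05,-0.7],1],
    [[0,0,0],[0,0,-0.5],1],
    [[0,0,0],[0,0,0],1],
    [[0,0,0],[0,0,0],1]
  ]
}}

```text
t: 38.9
tool_pos: [0.5297, -0.3005, 0.1878]
tool_rot: [-1.087, 1.283, 1.082]
contact_force: [-0.1, 0.2, -0.6]
opening: 0.0851
```

```bash
python3 -c "
from look import *
st(.529,-.2997,80.4,.017)
"
```

```text
t 38.9 tcp [ 0.5297 -0.3005  0.1878] grasp [ 0.5301 -0.3008  0.0328] down [ 0.003 -0.002 -1.   ] jawyaw 80.39 open 0.0851 F [-0.1  0.2 -0.6] q6 -2.04
shift units [-0.06  0.05 -0.79]
turn units [0.02 0.03 0.  ]
```

>>> {"name": "carry_out", "arguments": {
  "increments": [
    [[0.02,0.03,0],[-0.06,0.05,-0.6],1],
    [[0,0,0],[0,0,-0.15],1],
    [[0,0,0],[0,0,0],1],
    [[0,0,0],[0,0,0],1]
  ]
}}

```text
t: 39.3
tool_pos: [0.5284, -0.2995, 0.1717]
tool_rot: [-1.084, 1.284, 1.085]
contact_force: [0.4, -0.9, -0.7]
opening: 0.0852
```

```bash
python3 -c "
from look import *
st(.529,-.2997,80.4,.017)
look('wrist',[],'pics/w16.png')
look('side',[],'pics/s16.png')
"
```

```text
t 39.3 tcp [ 0.5284 -0.2995  0.1717] grasp [ 0.5284 -0.2995  0.0167] down [-0.  0. -1.] jawyaw 80.37 open 0.0852 F [ 0.4 -0.9 -0.7] q6 -2.04
shift units [ 0.03 -0.01  0.02]
turn units [-0. -0.  0.]
```

View pics/w16.png

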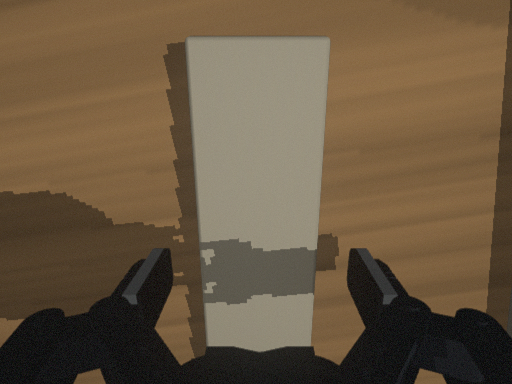

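>>> {"name": "carry_out", "arguments": {
  "increments": [
    [[0,0,0],[0.02,0,0],0.75],
    [[0,0,0],[0,0,0],0.75],
    [[0,0,0],[0,0,0],0],
    [[0,0,0],[0,0,0],0],
    [[0,0,0],[0,0,0],0],
    [[0,0,0],[0,0,0],0]
  ],
  "squeeze": 60
}}

```text
t: 40.0
tool_pos: [0.5294, -0.2999, 0.1732]
tool_rot: [-1.086, 1.283, 1.083]
contact_force: [-0.1, -0.6, -0.6]
opening: 0.0534
```

```bash
python3 -c "
from look import *
st(.529,-.2997,80.4,.017)
"
```

```text
t 40.0 tcp [ 0.5294 -0.2999  0.1732] grasp [ 0.5297 -0.3001  0.0182] down [ 0.001 -0.001 -1.   ] jawyaw 80.38 open 0.0534 F [-0.1 -0.6 -0.6] q6 -2.04
shift units [-0.03  0.02 -0.06]
turn units [0.01 0.01 0.  ]
```

>>> {"name": "carry_out", "arguments": {
  "increments": [
    [[0,0,0],[0,0,0.4],0],
    [[0,0,0],[0,0,0.7],0],
    [[0,0,0],[0,0,0.7],0],
    [[0,0,0],[0,0,0.7],0],
    [[0,0,0],[0,0,0],0]
  ]
}}

```text
t: 40.5
tool_pos: [0.5284, -0.2992, 0.2261]
tool_rot: [-1.084, 1.284, 1.086]
contact_force: [-1.0, -0.5, -3.1]
opening: 0.0535
```

```bash
python3 -c "
from look import *
st(.607,-.0095,-.2,.2)
im,d,C,W=look('wrist',['strip'],'pics/w17.png')
"
```

```text
t 40.5 tcp [ 0.5284 -0.2992  0.2261] grasp [ 0.5283 -0.299   0.0711] down [-0.001  0.001 -1.   ] jawyaw 80.38 open 0.0535 F [-1.  -0.5 -3.1] q6 -2.04
shift units [ 3.94 14.48  6.45]
turn units [-1.000e-02 -0.000e+00 -1.406e+01]
strip 0.65 [261. 177.] 0.0694 (array([ 0.5045, -0.2947,  0.0554,  0.1524]), 80.4)
```

View pics/w17.png

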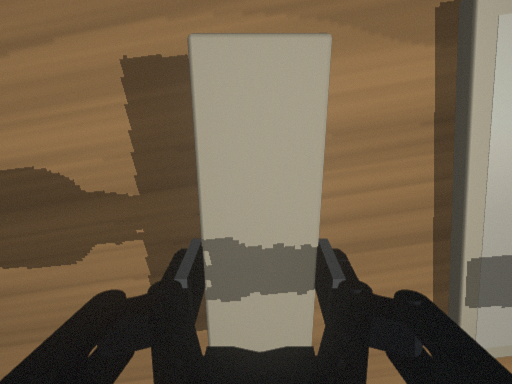

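```bash
cat > held.py <<'E'
from look import *
def held():
    o=get_obs(); M=R.from_rotvec(o['tool_rot']).as_matrix(); g=o['tool_pos']+.155*M[:,0]
    C=get_calibration('wrist');im,d=get_image('wrist');W=cloud('wrist',d,C)
    m=max(masks_of('wrist','strip'),key=lambda e:e['p']*e['region'].sum())['region']
    P=W[m];P=P[np.isfinite(P).all(1)]; L=(P-g)@M   # tool frame: x down, y, z jaw
    L=L[abs(L[:,0]-np.median(L[:,0]))<.01]
    A=np.c_[np.ones(len(L)),L[:,1],L[:,2]]; s=np.linalg.lstsq(A,L[:,0],rcond=None)[0]
    print("surf x(down) at grasp",round(s[0]*1000,1),"mm slope y,z deg",np.round(np.degrees(s[1:]),2))
    print("y range",np.round(np.percentile(L[:,1],[0.3,99.7])*1000,1),"z range",np.round(np.percentile(L[:,2],[1,99])*1000,1))
    # z center drift along y
    for a in range(-100,110,20):
        k=abs(L[:,1]*1000-a)<6
        if k.sum()>30: print(a,np.round([L[k,2].min()*1000,L[k,2].max()*1000],1),end=' ')
    print()
E
python3 -c "
from held import *
held()"
```

```text
surf x(down) at grasp 2.6 mm slope y,z deg [-0.01 -0.05]
y range [-48.2  99.9] z range [-26.2  26.7]
-40 [-26.9  28. ] -20 [-26.9  27.7] 0 [-26.3  27. ] 20 [-27.   27.9] 40 [-27.4  27.3] 60 [-27.2  27.6] 80 [-27.5  27.8] 100 [-27.2  27.7]
```

>>> {"name": "carry_out", "arguments": {
  "increments": [
    [[0,0,0],[0,0,0.7],0],
    [[0,0,0],[0,0,1],0],
    [[0,0,0],[0,0,1],0],
    [[0,0,0],[0,0,1],0],
    [[0,0,0],[0,0,1],0],
    [[0,0,-0.3],[0,0.3,1],0],
    [[0,0,-0.6],[0.2,0.5,0.5],0],
    [[0,0,-0.7],[0.2,0.7,0],0]
  ]
}}

```text
t: 41.5
tool_pos: [0.5328, -0.2674, 0.3508]
tool_rot: [-0.945, 1.351, 0.972]
contact_force: [-0.1, -0.1, -3.5]
opening: 0.0536
```

>>> {"name": "carry_out", "arguments": {
  "increments": [
    [[0,0,-0.7],[0.2,0.7,0],0],
    [[0,0,-0.7],[0.2,0.7,0],0],
    [[0,0,-0.7],[0.2,0.7,0],0],
    [[0,0,-0.7],[0.2,0.7,0],0],
    [[0,0,-0.7],[0.2,0.7,0],0],
    [[0,0,-0.7],[0.2,0.7,0],0],
    [[0,0,-0.7],[0.2,0.7,0],0],
    [[0,0,-0.7],[0.2,0.7,0],0]
  ]
}}

```text
t: 42.3
tool_pos: [0.5648, -0.1507, 0.3553]
tool_rot: [-0.496, 1.508, 0.521]
contact_force: [-0.6, 0.1, -3.9]
opening: 0.0533
```

```bash
python3 -c "
from look import *
st(.607,-.0095,-.2,.16)
"
```

```text
t 42.3 tcp [ 0.5648 -0.1507  0.3553] grasp [ 0.5644 -0.1483  0.2003] down [-0.003  0.015 -1.   ] jawyaw 37.22 open 0.0533 F [-0.6  0.1 -3.9] q6 -1.04
shift units [ 2.13  6.94 -2.02]
turn units [-0.16  0.02 -6.53]
```

>>> {"name": "carry_out", "arguments": {
  "increments": [
    [[-0.15,0,-0.8],[0.25,0.8,0],0],
    [[0,0,-0.8],[0.25,0.8,0],0],
    [[0,0,-0.8],[0.25,0.8,0],0],
    [[0,0,-0.8],[0.25,0.8,0],0],
    [[0,0,-0.8],[0.25,0.8,0],0],
    [[0,0,-0.8],[0.25,0.8,0],0],
    [[0,0,-0.8],[0.25,0.8,0],0],
    [[0,0,-0.5],[0.25,0.8,0],0]
  ]
}}

```text
t: 43.1
tool_pos: [0.6046, -0.0171, 0.3578]
tool_rot: [-0.008, 1.576, 0.012]
contact_force: [0.2, -0.2, -3.5]
opening: 0.0534
```

>>> {"name": "carry_out", "arguments": {
  "increments": [
    [[0,0,0],[0,0,0],0],
    [[0,0,0],[0,0,0],0]
  ]
}}

```text
t: 43.3
tool_pos: [0.6047, -0.0154, 0.3582]
tool_rot: [-0.01, 1.577, 0.015]
contact_force: [0.5, -0.5, -3.0]
opening: 0.0531
```

```bash
python3 -c "
from look import *
st(.607,-.0095,-.2,.15)
"
```

```text
t 43.3 tcp [ 0.6047 -0.0154  0.3582] grasp [ 0.6038 -0.0149  0.2032] down [-0.006  0.003 -1.   ] jawyaw 0.9 open 0.0531 F [ 0.5 -0.5 -3. ] q6 -0.16
shift units [ 0.16  0.27 -2.66]
turn units [-0.03 -0.06 -0.19]
```

>>> {"name": "carry_out", "arguments": {
  "increments": [
    [[-0.03,-0.06,-0.19],[0.08,0.25,-0.8],0],
    [[0,0,0],[0,0,-0.8],0],
    [[0,0,0],[0,0,-0.8],0],
    [[0,0,0],[0,0,0],0],
    [[0,0,0],[0,0,0],0]
  ]
}}

```text
t: 43.8
tool_pos: [0.6055, -0.0129, 0.308]
tool_rot: [0.002, 1.572, -0.004]
contact_force: [0.4, -0.2, -3.6]
opening: 0.0532
```

```bash
python3 -c "
from held import *
st(.606,-.0095,-.2,.1036)
held()
st(.606,-.0095,-.2,.1036)
look('wrist',[],'pics/w18.png')
"
```

```text
t 43.8 tcp [ 0.6055 -0.0129  0.308 ] grasp [ 0.6053 -0.0131  0.153 ] down [-0.001 -0.001 -1.   ] jawyaw -0.21 open 0.0532 F [ 0.4 -0.2 -3.6] q6 -0.14
shift units [ 0.03  0.18 -2.47]
turn units [ 0.01 -0.01  0.  ]
surf x(down) at grasp 2.7 mm slope y,z deg [-0.07 -0.07]
y range [-47.7 100.7] z range [-26.   27.1]
-40 [-26.8  28. ] -20 [-26.7  28.1] 0 [-26.2  27.3] 20 [-26.9  28.1] 40 [-26.9  28. ] 60 [-27.   28.2] 80 [-27.2  28.1] 100 [-27.1  28. ] 
t 43.9 tcp [ 0.6055 -0.0128  0.3083] grasp [ 0.6053 -0.0129  0.1533] down [-0.001 -0.001 -1.   ] jawyaw -0.21 open 0.0536 F [-0.1 -0.2 -3.6] q6 -0.14
shift units [ 0.03  0.17 -2.48]
turn units [ 0.01 -0.01  0.  ]
```

View pics/w18.png

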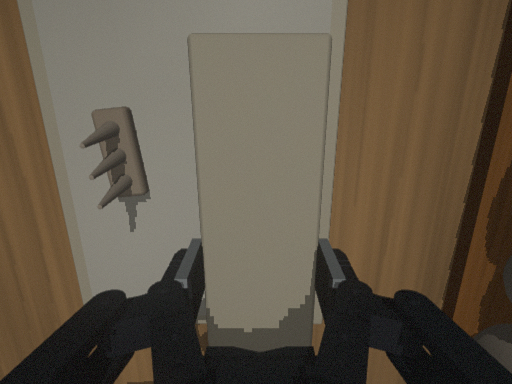

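>>> {"name": "carry_out", "arguments": {
  "increments": [
    [[0,0,0],[0.03,0.17,-0.8],0],
    [[0,0,0],[0,0,-0.8],0],
    [[0,0,0],[0,0,-0.3],0],
    [[0,0,0],[0,0,0],0],
    [[0,0,0],[0,0,0],0]
  ]
}}

```text
t: 44.45
tool_pos: [0.6064, -0.0089, 0.2682]
tool_rot: [0.001, 1.569, -0.004]
contact_force: [-0.3, -0.1, -4.2]
opening: 0.0534
```

```bash
python3 -c "
from held import *
st(.606,-.0095,-.2,.1036)
"
```

```text
t 44.45 tcp [ 0.6064 -0.0089  0.2682] grasp [ 0.6067 -0.0091  0.1132] down [ 0.002 -0.001 -1.   ] jawyaw -0.18 open 0.0534 F [-0.3 -0.1 -4.2] q6 -0.13
shift units [-0.03 -0.02 -0.48]
turn units [ 0.01  0.02 -0.  ]
```

>>> {"name": "carry_out", "arguments": {
  "increments": [
    [[0,0.02,0],[-0.03,-0.02,-0.35],0],
    [[0,0,0],[0,0,0],0],
    [[0,0,0],[0,0,0],0]
  ]
}}

```text
t: 44.75
tool_pos: [0.6061, -0.0094, 0.2613]
tool_rot: [0.001, 1.57, -0.004]
contact_force: [0.3, -0.1, -3.8]
opening: 0.0533
```

```bash
python3 -c "
from held import *
st(.606,-.0095,-.2,.1036)
look('side',[],'pics/s18.png')
im=cv2.imread('pics/s18.png'); cv2.imwrite('pics/s18c.png',cv2.resize(im[80:240,150:360],None,fx=3.5,fy=3.5,interpolation=cv2.INTER_CUBIC))
"
```

```text
t 44.75 tcp [ 0.6061 -0.0094  0.2613] grasp [ 0.6062 -0.0096  0.1063] down [ 0.001 -0.002 -1.   ] jawyaw -0.18 open 0.0533 F [ 0.3 -0.1 -3.8] q6 -0.13
shift units [-0.01  0.   -0.13]
turn units [ 0.02  0.01 -0.  ]
```

View pics/s18c.png

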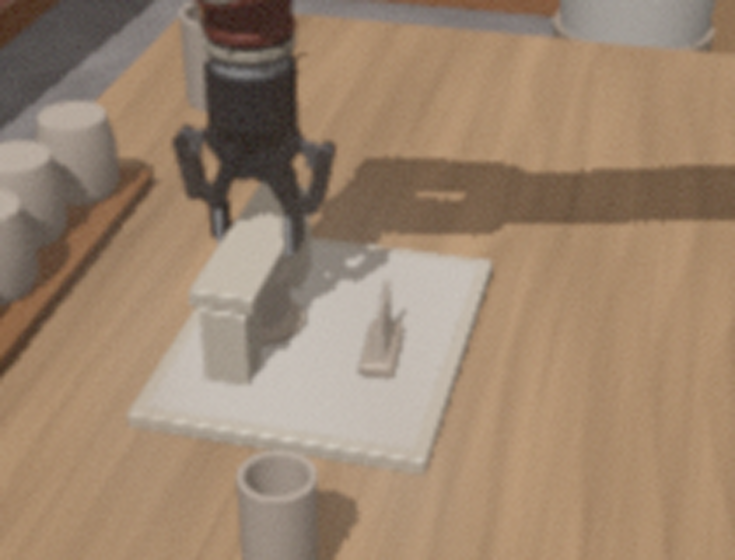

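Looks aligned. Lower the last 2–3 mm.

>>> {"name": "carry_out", "arguments": {
  "increments": [
    [[0,0,0],[0,0,-0.1],0],
    [[0,0,0],[0,0,0],0],
    [[0,0,0],[0,0,-0.05],0],
    [[0,0,0],[0,0,0],0]
  ]
}}

```text
t: 45.2
tool_pos: [0.6063, -0.0094, 0.2588]
tool_rot: [0.001, 1.569, -0.004]
contact_force: [0.3, 0.8, -3.8]
opening: 0.0535
```

```bash
python3 -c "
from held import *
st(.606,-.0095,-.2,.1036)
"
```

```text
t 45.2 tcp [ 0.6063 -0.0094  0.2588] grasp [ 0.6066 -0.0097  0.1038] down [ 0.002 -0.002 -1.   ] jawyaw -0.19 open 0.0535 F [ 0.3  0.8 -3.8] q6 -0.13
shift units [-0.03  0.01 -0.01]
turn units [ 0.02  0.02 -0.  ]
```

>>> {"name": "carry_out", "arguments": {
  "increments": [
    [[0,0,0],[-0.02,0,-0.06],0],
    [[0,0,0],[0,0,0],0],
    [[0,0,0],[0,0,-0.04],0],
    [[0,0,0],[0,0,0],0]
  ]
}}

```text
t: 45.6
tool_pos: [0.6064, -0.0095, 0.2583]
tool_rot: [0.001, 1.567, -0.004]
contact_force: [-0.8, 0.1, -3.6]
opening: 0.0533
```

```bash
python3 -c "
from held import *
st(.606,-.0095,-.2,.1036)
"
```

```text
t 45.6 tcp [ 0.6064 -0.0095  0.2583] grasp [ 0.6069 -0.0098  0.1033] down [ 0.003 -0.002 -1.   ] jawyaw -0.18 open 0.0533 F [-0.8  0.1 -3.6] q6 -0.13
shift units [-0.05  0.01  0.01]
turn units [ 0.02  0.03 -0.  ]
```

>>> {"name": "carry_out", "arguments": {
  "increments": [
    [[0,0.02,0],[-0.04,0,-0.1],0],
    [[0,0,0],[0,0,0],0]
  ]
}}

```text
t: 45.8
tool_pos: [0.6065, -0.0095, 0.2587]
tool_rot: [0.001, 1.566, -0.004]
contact_force: [0.5, 0.8, -2.8]
opening: 0.0533
```

```bash
python3 -c "
from held import *
st(.606,-.0095,-.2,.1036)
"
```

```text
t 45.8 tcp [ 0.6065 -0.0095  0.2587] grasp [ 0.6073 -0.0098  0.1037] down [ 0.005 -0.002 -1.   ] jawyaw -0.18 open 0.0533 F [ 0.5  0.8 -2.8] q6 -0.13
shift units [-0.06  0.02 -0.  ]
turn units [ 0.02  0.05 -0.  ]
```

>>> {"name": "carry_out", "arguments": {
  "increments": [
    [[0,0.04,0],[-0.03,0,-0.15],0],
    [[0,0,0],[0,0,-0.1],0],
    [[0,0,0],[0,0,0],0]
  ]
}}

```text
t: 46.1
tool_pos: [0.6072, -0.0095, 0.2585]
tool_rot: [0.0, 1.568, -0.004]
contact_force: [0.1, 0.3, -3.2]
opening: 0.0531
```

```bash
python3 -c "
from held import *
st(.606,-.0095,-.2,.1036)
"
```

```text
t 46.1 tcp [ 0.6072 -0.0095  0.2585] grasp [ 0.6077 -0.0099  0.1035] down [ 0.003 -0.002 -1.   ] jawyaw -0.17 open 0.0531 F [ 0.1  0.3 -3.2] q6 -0.13
shift units [-0.08  0.02  0.01]
turn units [ 0.02  0.03 -0.  ]
```

```bash
python3 -c "
from held import *
im,d,C,W=look('wrist',['strip'],'pics/w19.png')
im,d,C,W=look('side',[],'pics/s19.png')
m=(abs(W[...,0]-.606)<.05)&(abs(W[...,1]-.07)<.05)&(W[...,2]>.03)
v,u=np.where(m)
im2=im[v.min()-10:v.max()+30,u.min()-30:u.max()+30]
cv2.imwrite('pics/s19c.png',cv2.resize(im2,None,fx=8,fy=8,interpolation=cv2.INTER_CUBIC)[:600,:800])
st(.606,-.0095,-.2,.1036)
"
```

```text
strip 0.64 [261. 178.] 0.1016 (array([0.6083, 0.015 , 0.1524, 0.0553]), 89.9)
t 46.25 tcp [ 0.6072 -0.0095  0.2583] grasp [ 0.6076 -0.0099  0.1033] down [ 0.003 -0.002 -1.   ] jawyaw -0.18 open 0.0536 F [0.1 0.3 0.6] q6 -0.13
shift units [-0.08  0.02  0.01]
turn units [ 0.02  0.03 -0.  ]
```

View pics/s19c.png

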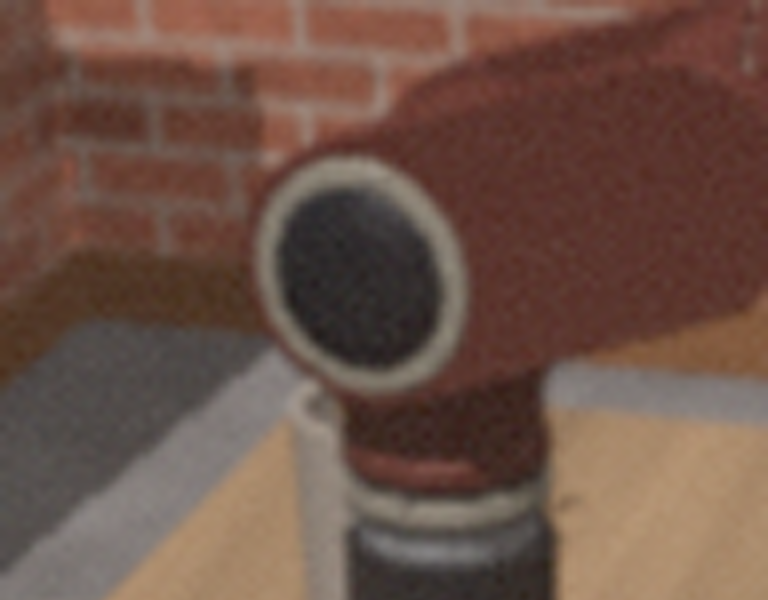

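>>> {"name": "carry_out", "arguments": {
  "increments": [
    [[0,0,0],[0,0,0],0.8],
    [[0,0,0],[0,0,0],0.8],
    [[0,0,0],[0,0,0],1],
    [[0,0,0],[0,0,0],1],
    [[0,0,0],[0,0,0.5],1],
    [[0,0,0],[0,0,1],1],
    [[0,0,0],[0,0,1],1],
    [[0,0,0],[0,0,1],1]
  ]
}}

```text
t: 47.05
tool_pos: [0.6059, -0.0095, 0.3277]
tool_rot: [0.001, 1.574, -0.004]
contact_force: [0.1, -0.1, 1.1]
opening: 0.0854
```

>>> {"name": "carry_out", "arguments": {
  "increments": [
    [[0,0,0],[-0.3,0.3,1],1],
    [[0,0,0],[-0.3,0.8,0.7],1],
    [[0,0,0],[-0.3,1,0.3],1],
    [[0,0,0],[-0.3,1,0],1],
    [[0,0,0],[-0.3,1,0],1],
    [[0,0,0],[-0.3,1,0],1],
    [[0,0,0],[-0.3,1,0],1],
    [[0,0,0],[-0.3,1,0],1]
  ]
}}

```text
t: 47.85
tool_pos: [0.5554, 0.1398, 0.3806]
tool_rot: [0.004, 1.56, -0.005]
contact_force: [0.3, -1.0, 0.1]
opening: 0.0856
```

```bash
python3 -c "
from held import *
st(.4995,.293,0,.2)
look('wrist',['strip','tumbler'],'pics/w20.png')
im,d,C,W=look('side',[],'pics/s20.png')
cv2.imwrite('pics/s20c.png',cv2.resize(im[110:240,160:320],None,fx=5,fy=4.6,interpolation=cv2.INTER_CUBIC))
im,d,C,W=look('top',['strip'],'pics/t20.png')
"
```

```text
t 47.85 tcp [0.5554 0.1398 0.3806] grasp [0.5571 0.1397 0.2256] down [ 0.011 -0.001 -1.   ] jawyaw -0.35 open 0.0856 F [ 0.3 -1.   0.1] q6 0.12
shift units [-2.88  7.67 -1.28]
turn units [0.01 0.11 0.06]
strip 0.61 [313. 293.] 0.1014 (array([0.6086, 0.0202, 0.1438, 0.0553]), 89.8)
tumbler 0.97 [188.  12.] 0.0997 (array([0.4996, 0.2741, 0.0146, 0.0464]), 89.9)
strip 0.93 [268. 156.] 0.1051 (array([ 0.6077, -0.011 ,  0.1975,  0.0522]), 89.8)
```

View pics/w20.png

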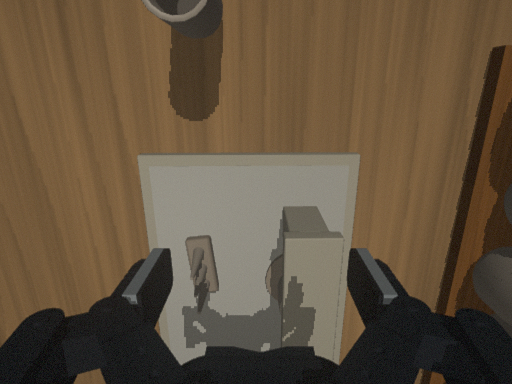

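View pics/s20c.png

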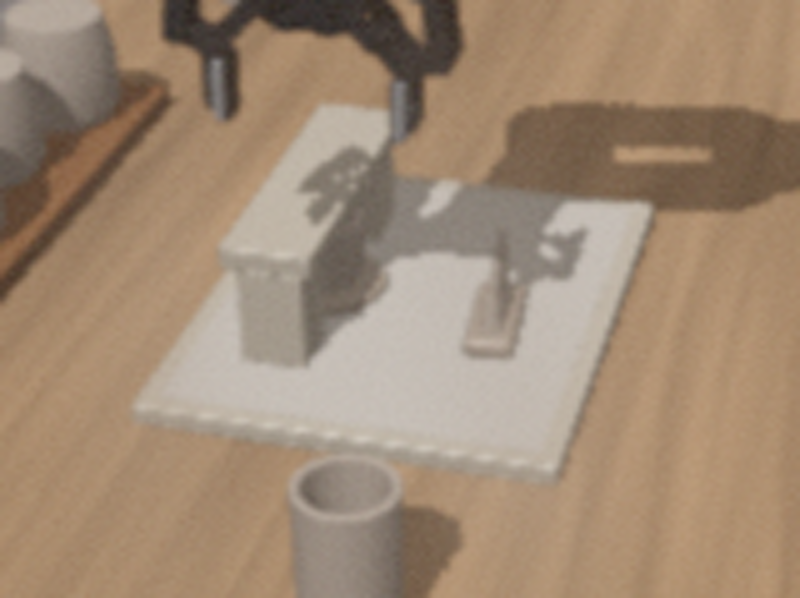

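```bash
python3 -c "
from held import *
im,d,C,W=look('wrist',[],'pics/w21.png')
for zl in (.03,.045,.06,.075):
  m=(abs(W[...,2]-zl)<.006)&(abs(W[...,0]-.607)<.05)&(W[...,1]>.07)&(W[...,1]<.11)
  P=W[m]; print(zl,len(P),np.round(np.percentile(P[:,0],[1,99]),4),np.round(np.median(P[:,1]),4)) if len(P)>5 else 0
m=(abs(W[...,2]-.101)<.005)&(abs(W[...,0]-.607)<.05)&(W[...,1]>.04)&(W[...,1]<.12)
P=W[m];print('strip',np.round(np.percentile(P[:,0],[1,99]),4),np.round(np.percentile(P[:,1],[99.5]),4))
im,d,C,W=look('side',[],'pics/s21.png')
for zl in (.03,.045,.06,.075):
  m=(abs(W[...,2]-zl)<.006)&(abs(W[...,0]-.607)<.05)&(W[...,1]>.07)&(W[...,1]<.11)
  P=W[m]; print(zl,len(P),np.round(np.percentile(P[:,0],[1,99]),4),np.round(np.median(P[:,1]),4)) if len(P)>5 else 0
m=(abs(W[...,2]-.093)<.005)&(abs(W[...,0]-.607)<.05)&(W[...,1]>.04)&(W[...,1]<.12)
P=W[m];print('strip',np.round(np.percentile(P[:,0],[1,99]),4),np.round(np.percentile(P[:,1],[50,99.5]),4))
"
```

```text
0.03 155 [0.5869 0.6255] 0.0899
0.045 172 [0.5869 0.6254] 0.0899
0.06 187 [0.5869 0.6256] 0.09
0.075 214 [0.5871 0.6256] 0.09
strip [0.5815 0.6351] [0.0917]
0.03 55 [0.5848 0.6233] 0.0882
0.045 48 [0.5848 0.6225] 0.0889
0.06 48 [0.5851 0.624 ] 0.0891
0.075 50 [0.5843 0.6238] 0.0891
strip [0.5789 0.6304] [0.0907 0.0943]
```

>>> {"name": "carry_out", "arguments": {
  "increments": [
    [[0,0.1,0.05],[-0.4,1,0],1],
    [[0,0,0],[-0.4,1,0],1],
    [[0,0,0],[-0.4,1,0],1],
    [[0,0,0],[-0.4,1,0],1],
    [[0,0,0],[-0.4,1,0],1],
    [[0,0,0],[-0.4,1,0],1],
    [[0,0,0],[-0.4,0.8,-0.2],1],
    [[0,0,0],[0,0,0],1]
  ]
}}

```text
t: 49.05
tool_pos: [0.5011, 0.2721, 0.3756]
tool_rot: [0.01, 1.571, -0.014]
contact_force: [-0.4, -0.7, -0.8]
opening: 0.0852
```

>>> {"name": "carry_out", "arguments": {
  "increments": [
    [[0,0,0],[0,0,-0.5],1],
    [[0,0,0],[0,0,0],1]
  ]
}}

```text
t: 49.25
tool_pos: [0.5018, 0.271, 0.3649]
tool_rot: [0.011, 1.571, -0.015]
contact_force: [-0.3, -0.3, -1.3]
opening: 0.0854
```

```bash
python3 -c "
from held import *
st(.4995,.293,0,.065)
im,d,C,W=look('wrist',['tumbler'],'pics/w22.png')
"
```

```text
t 49.25 tcp [0.5018 0.271  0.3649] grasp [0.5018 0.2705 0.2099] down [-0.    -0.003 -1.   ] jawyaw -0.93 open 0.0854 F [-0.3 -0.3 -1.3] q6 0.38
shift units [-0.11  1.12 -7.25]
turn units [ 0.03 -0.    0.16]
tumbler 0.72 [254. 160.] 0.0998 (array([0.499 , 0.2944, 0.054 , 0.0535]), 25.5)
```

View pics/w22.png

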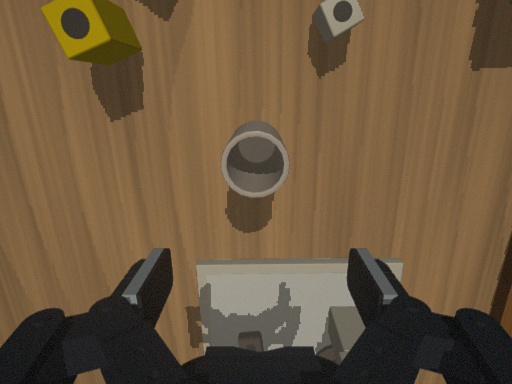

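Tumbler rim centre at pixel (254,163), (0.499,0.2944). Move over and down.

>>> {"name": "carry_out", "arguments": {
  "increments": [
    [[0.03,0,0.15],[-0.13,0.7,-0.5],1],
    [[0,0,0],[0,0.5,-0.7],1],
    [[0,0,0],[0,0,-0.5],1],
    [[0,0,0],[0,0,0],1],
    [[0,0,0],[0,0,0],1]
  ]
}}

```text
t: 49.85
tool_pos: [0.4998, 0.2963, 0.3289]
tool_rot: [0.002, 1.569, -0.001]
contact_force: [-0.1, -0.7, -0.6]
opening: 0.0851
```

```bash
python3 -c "
from held import *
im,d,C,W=look('wrist',['tumbler'],'pics/w23.png')
st(.499,.2942,0,.065)
"
```

```text
tumbler 0.63 [257. 206.] 0.0997 (array([0.4997, 0.2945, 0.054 , 0.053 ]), 87.4)
tumbler 0.57 [354.  45.] 0.0407 (array([0.5746, 0.412 , 0.0304, 0.0299]), 28.7)
t 49.95 tcp [0.4999 0.2961 0.3292] grasp [0.5002 0.2963 0.1742] down [ 0.002  0.001 -1.   ] jawyaw -0.12 open 0.0851 F [-0.2 -0.4  0.7] q6 0.41
shift units [-0.06 -0.11 -5.46]
turn units [-0.01  0.02  0.02]
```

>>> {"name": "carry_out", "arguments": {
  "increments": [
    [[0,0.02,0],[-0.03,-0.1,-1],1],
    [[0,0,0],[0,0,-1],1],
    [[0,0,0],[0,0,-0.8],1],
    [[0,0,0],[0,0,0],1],
    [[0,0,0],[0,0,0],1]
  ]
}}

```text
t: 50.45
tool_pos: [0.5006, 0.294, 0.2754]
tool_rot: [0.005, 1.564, 0.001]
contact_force: [0.1, -1.1, 0.3]
opening: 0.0852
```

```bash
python3 -c "
from held import *
st(.4995,.2943,0,.065)
"
```

```text
t 50.45 tcp [0.5006 0.294  0.2754] grasp [0.5016 0.2946 0.1204] down [ 0.007  0.004 -1.   ] jawyaw -0.17 open 0.0852 F [ 0.1 -1.1  0.3] q6 0.41
shift units [-0.11 -0.01 -2.77]
turn units [-0.04  0.07  0.03]
```

>>> {"name": "carry_out", "arguments": {
  "increments": [
    [[-0.04,0.07,0.02],[-0.11,0,-1],1],
    [[0,0,0],[0,0,-1],1],
    [[0,0,0],[0,0,-0.6],1],
    [[0,0,0],[0,0,0],1],
    [[0,0,0],[0,0,0],1]
  ]
}}

```text
t: 50.95
tool_pos: [0.4989, 0.2943, 0.2224]
tool_rot: [0.001, 1.568, 0.0]
contact_force: [0.1, -0.2, 0.6]
opening: 0.0854
```

```bash
python3 -c "
from held import *
st(.4995,.2943,0,.065)
"
```

```text
t 50.95 tcp [0.4989 0.2943 0.2224] grasp [0.4993 0.2945 0.0674] down [ 0.003  0.001 -1.   ] jawyaw -0.03 open 0.0854 F [ 0.1 -0.2  0.6] q6 0.41
shift units [ 0.01 -0.01 -0.12]
turn units [-0.01  0.03  0.01]
```

>>> {"name": "carry_out", "arguments": {
  "increments": [
    [[0,0.02,0],[0,0,0],0.75],
    [[0,0,0],[0,0,0],0],
    [[0,0,0],[0,0,0],0],
    [[0,0,0],[0,0,0],0],
    [[0,0,0],[0,0,0],0]
  ],
  "squeeze": 35
}}

```text
t: 51.45
tool_pos: [0.4993, 0.2946, 0.2241]
tool_rot: [0.002, 1.568, 0.001]
contact_force: [0.2, 0.3, -2.1]
opening: 0.053
```

```bash
python3 -c "
from held import *
st(.608,-.0085,0,.23)
"
```

```text
t 51.45 tcp [0.4993 0.2946 0.2241] grasp [0.4997 0.2949 0.0691] down [ 0.003  0.002 -1.   ] jawyaw -0.03 open 0.053 F [ 0.2  0.3 -2.1] q6 0.4
shift units [  5.41 -15.17   8.05]
turn units [-0.02  0.03  0.  ]
```

>>> {"name": "carry_out", "arguments": {
  "increments": [
    [[0,0,0],[0,0,0.5],0],
    [[0,0,0],[0,0,1],0],
    [[0,0,0],[0,0,1],0],
    [[0,0,0],[0,0,1],0],
    [[0,0,0],[0,0,1],0],
    [[0,0,0],[0,0,1],0],
    [[0,0,0],[0,0,1],0],
    [[0,0,0],[0,0,1],0]
  ]
}}

```text
t: 52.25
tool_pos: [0.4964, 0.2933, 0.3784]
tool_rot: [-0.001, 1.576, -0.002]
contact_force: [0.6, 0.7, -2.6]
opening: 0.0529
```

>>> {"name": "carry_out", "arguments": {
  "increments": [
    [[0,0,0],[0.2,-0.5,0.5],0],
    [[0,0,0],[0.35,-1,0],0],
    [[0,0,0],[0.35,-1,0],0],
    [[0,0,0],[0.35,-1,0],0],
    [[0,0,0],[0.35,-1,0],0],
    [[0,0,0],[0.35,-1,0],0],
    [[0,0,0],[0.35,-1,0],0],
    [[0,0,0],[0.35,-1,0],0]
  ]
}}

```text
t: 53.05
tool_pos: [0.5505, 0.1354, 0.3946]
tool_rot: [-0.003, 1.569, 0.002]
contact_force: [0.7, -0.1, -3.5]
opening: 0.0528
```

```bash
python3 -c "
from held import *
st(.608,-.0085,0,.23)
"
```

```text
t 53.05 tcp [0.5505 0.1354 0.3946] grasp [0.5507 0.1353 0.2396] down [ 0.002 -0.001 -1.   ] jawyaw 0.18 open 0.0528 F [ 0.7 -0.1 -3.5] q6 0.11
shift units [ 2.86 -7.19 -0.48]
turn units [ 0.01  0.02 -0.03]
```

>>> {"name": "carry_out", "arguments": {
  "increments": [
    [[0,0,0],[0.4,-1,0],0],
    [[0,0,0],[0.4,-1,0],0],
    [[0,0,0],[0.4,-1,0],0],
    [[0,0,0],[0.4,-1,0],0],
    [[0,0,0],[0.4,-1,0],0],
    [[0,0,0],[0.4,-1,0],0],
    [[0,0,0],[0.3,-0.8,0],0],
    [[0,0,0],[0,0,0],0]
  ]
}}

```text
t: 53.85
tool_pos: [0.605, -0.0146, 0.3923]
tool_rot: [-0.0, 1.575, -0.005]
contact_force: [-0.8, 1.5, -2.6]
opening: 0.0532
```

>>> {"name": "carry_out", "arguments": {
  "increments": [
    [[0,0,0],[0,0,0],0],
    [[0,0,0],[0,0,0],0]
  ]
}}

```text
t: 54.05
tool_pos: [0.6046, -0.0149, 0.3919]
tool_rot: [0.001, 1.576, -0.005]
contact_force: [0.1, 0.5, -1.3]
opening: 0.0527
```

```bash
python3 -c "
from held import *
st(.6075,-.009,0,.171)
im,d,C,W=look('wrist',['tumbler','strip'],'pics/w24.png')
m=(abs(W[...,2]-.101)<.005)&(abs(W[...,0]-.607)<.05)&(abs(W[...,1])<.12)
P=W[m];print('strip',np.round(np.percentile(P[:,0],[1,99]),4),np.round(np.percentile(P[:,1],[99.5]),4))
"
```

```text
t 54.05 tcp [ 0.6046 -0.0149  0.3919] grasp [ 0.6038 -0.0153  0.2369] down [-0.005 -0.003 -1.   ] jawyaw -0.22 open 0.0527 F [ 0.1  0.5 -1.3] q6 -0.14
shift units [ 0.19  0.32 -3.29]
turn units [ 0.03 -0.05  0.04]
tumbler 0.97 [259. 283.] 0.2677 (array([ 0.605 , -0.011 ,  0.0526,  0.0455]), 1.5)
strip 0.86 [268. 120.] 0.1016 (array([0.6085, 0.0289, 0.124 , 0.0551]), 89.9)
strip [0.5817 0.6353] [0.0907]
```

View pics/w24.png

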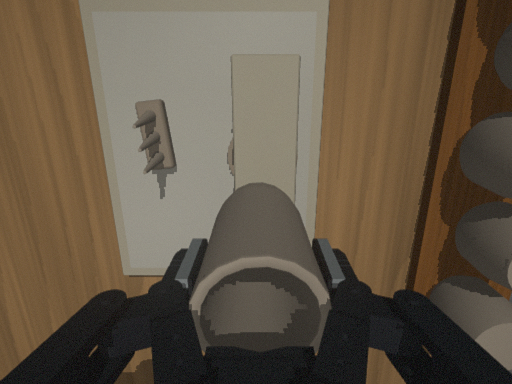

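>>> {"name": "carry_out", "arguments": {
  "increments": [
    [[0.03,-0.05,0.04],[0.14,0.32,-0.8],0],
    [[0,0,0],[0,0,-1],0],
    [[0,0,0],[0,0,-0.7],0],
    [[0,0,0],[0,0,0],0],
    [[0,0,0],[0,0,0],0]
  ]
}}

```text
t: 54.7
tool_pos: [0.6072, -0.0051, 0.3423]
tool_rot: [-0.004, 1.568, 0.004]
contact_force: [1.1, -0.8, -1.9]
opening: 0.053
```

```bash
python3 -c "
from held import *
st(.6075,-.009,0,.171)
"
```

```text
t 54.7 tcp [ 0.6072 -0.0051  0.3423] grasp [ 0.6077 -0.0051  0.1873] down [ 0.003  0.    -1.   ] jawyaw 0.29 open 0.053 F [ 1.1 -0.8 -1.9] q6 -0.14
shift units [-0.01 -0.19 -0.82]
turn units [-0.    0.03 -0.05]
```

>>> {"name": "carry_out", "arguments": {
  "increments": [
    [[0,0.03,-0.05],[0,-0.17,-0.4],0],
    [[0,0,0],[0,0,-0.2],0],
    [[0,0,0],[0,0,0],0],
    [[0,0,0],[0,0,0],0]
  ]
}}

```text
t: 55.1
tool_pos: [0.6078, -0.009, 0.3318]
tool_rot: [-0.0, 1.567, -0.001]
contact_force: [0.5, 1.6, -1.9]
opening: 0.053
```

```bash
python3 -c "
from held import *
st(.6075,-.009,0,.171)
"
```

```text
t 55.1 tcp [ 0.6078 -0.009   0.3318] grasp [ 0.6084 -0.0091  0.1768] down [ 0.003 -0.    -1.   ] jawyaw -0.02 open 0.053 F [ 0.5  1.6 -1.9] q6 -0.14
shift units [-0.04  0.   -0.29]
turn units [0.   0.03 0.  ]
```

>>> {"name": "carry_out", "arguments": {
  "increments": [
    [[0,0.03,0],[-0.04,0,-0.25],0],
    [[0,0,0],[0,0,0],0],
    [[0,0,0],[0,0,-0.05],0],
    [[0,0,0],[0,0,0],0]
  ]
}}

```text
t: 55.5
tool_pos: [0.6072, -0.0091, 0.3261]
tool_rot: [0.0, 1.569, -0.001]
contact_force: [-0.3, -0.1, -2.2]
opening: 0.0532
```

```bash
python3 -c "
from held import *
st(.6075,-.009,0,.171)
"
```

```text
t 55.5 tcp [ 0.6072 -0.0091  0.3261] grasp [ 0.6074 -0.0092  0.1711] down [ 0.001 -0.001 -1.   ] jawyaw -0.04 open 0.0532 F [-0.3 -0.1 -2.2] q6 -0.14
shift units [ 0.01  0.01 -0.  ]
turn units [0.01 0.01 0.01]
```

>>> {"name": "carry_out", "arguments": {
  "increments": [
    [[0,0,0],[0,0,-0.08],0],
    [[0,0,0],[0,0,0],0]
  ]
}}

```text
t: 55.7
tool_pos: [0.6074, -0.0091, 0.325]
tool_rot: [-0.0, 1.568, -0.001]
contact_force: [-0.5, 1.0, -1.8]
opening: 0.0532
```

```bash
python3 -c "
from held import *
st(.6075,-.009,0,.17)
"
```

```text
t 55.7 tcp [ 0.6074 -0.0091  0.325 ] grasp [ 0.6078 -0.0093  0.17  ] down [ 0.003 -0.001 -1.   ] jawyaw -0.03 open 0.0532 F [-0.5  1.  -1.8] q6 -0.14
shift units [-0.02  0.01 -0.  ]
turn units [0.01 0.03 0.01]
```

>>> {"name": "carry_out", "arguments": {
  "increments": [
    [[0,0.02,0],[-0.02,0,-0.08],0],
    [[0,0,0],[0,0,0],0]
  ]
}}

```text
t: 55.9
tool_pos: [0.6075, -0.0092, 0.325]
tool_rot: [-0.0, 1.567, -0.001]
contact_force: [0.0, -0.2, -3.6]
opening: 0.053
```

```bash
python3 -c "
from held import *
st(.6075,-.009,0,.17)
get_image('top'); st()
get_image('top'); st()
"
```

```text
t 55.9 tcp [ 0.6075 -0.0092  0.325 ] grasp [ 0.608  -0.0093  0.17  ] down [ 0.003 -0.001 -1.   ] jawyaw -0.03 open 0.053 F [ 0.  -0.2 -3.6] q6 -0.14
shift units [-0.03  0.02 -0.  ]
turn units [0.01 0.03 0.01]
t 55.95 tcp [ 0.6075 -0.0091  0.3249] grasp [ 0.608  -0.0093  0.1699] down [ 0.003 -0.001 -1.   ] jawyaw -0.03 open 0.0533 F [-0.3 -0.9 -3.2] q6 -0.14
t 56.0 tcp [ 0.6075 -0.0092  0.3248] grasp [ 0.608  -0.0093  0.1698] down [ 0.003 -0.001 -1.   ] jawyaw -0.03 open 0.0529 F [0.  1.1 0.6] q6 -0.14
```

>>> {"name": "carry_out", "arguments": {
  "increments": [
    [[0,0,0],[0,0,-0.06],0],
    [[0,0,0],[0,0,0],0],
    [[0,0,0],[0,0,0],0.75],
    [[0,0,0],[0,0,0],0.75],
    [[0,0,0],[0,0,0],1],
    [[0,0,0],[0,0,0],1]
  ]
}}

```text
t: 56.6
tool_pos: [0.6077, -0.0092, 0.3242]
tool_rot: [-0.001, 1.567, -0.001]
contact_force: [0.5, -0.6, -0.4]
opening: 0.0856
```

```bash
python3 -c "
from held import *
st(.6075,-.009,0,.17)
im,d,C,W=look('side',[],'pics/s25.png')
cv2.imwrite('pics/s25c.png',cv2.resize(im[60:240,150:350],None,fx=4,fy=3.3,interpolation=cv2.INTER_CUBIC))
"
```

```text
t 56.6 tcp [ 0.6077 -0.0092  0.3242] grasp [ 0.6083 -0.0094  0.1692] down [ 0.004 -0.001 -1.   ] jawyaw -0.03 open 0.0856 F [ 0.5 -0.6 -0.4] q6 -0.14
shift units [-0.04  0.02  0.04]
turn units [0.01 0.04 0.01]
```

View pics/s25c.png

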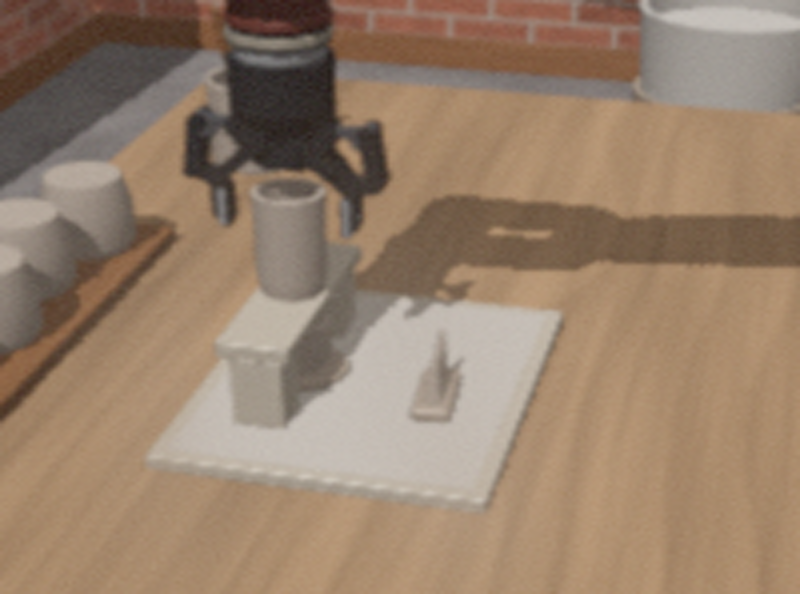

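Standing. Retract straight up, then away.

>>> {"name": "carry_out", "arguments": {
  "increments": [
    [[0,0,0],[-0.02,0,0.4],1],
    [[0,0,0],[0,0,0.8],1],
    [[0,0,0],[0,0,1],1],
    [[0,0,0],[0,0,1],1],
    [[0,0,0],[0,0,1],1],
    [[0,0,0],[0,0,1],1],
    [[0,0,0],[-0.3,0,1],1],
    [[0,0,0],[-0.5,0.3,0.5],1]
  ]
}}

```text
t: 57.45
tool_pos: [0.59, -0.0033, 0.4708]
tool_rot: [-0.0, 1.563, -0.003]
contact_force: [-0.4, 0.2, 0.5]
opening: 0.0851
```

>>> {"name": "carry_out", "arguments": {
  "increments": [
    [[0,0,0],[-0.5,1,0],1],
    [[0,0,0],[-0.5,1,0],1],
    [[0,0,0],[-0.5,1,0],1],
    [[0,0,0],[-0.5,1,0],1],
    [[0,0,0],[-0.5,1,0],1],
    [[0,0,0],[-0.5,1,0],1],
    [[0,0,0],[-0.5,1,0],1],
    [[0,0,0],[0,0,0],1]
  ]
}}

```text
t: 58.25
tool_pos: [0.5115, 0.1435, 0.4809]
tool_rot: [0.001, 1.552, -0.002]
contact_force: [0.3, -0.3, -0.8]
opening: 0.0854
```

```bash
python3 -c "
from held import *
st()
im,d,C,W=look('wrist',['tumbler','strip'],'pics/w26.png')
im,d,C,W=look('top',['tumbler','strip','cones','short_post','low_pot'],'pics/t26.png')
im,d,C,W=look('side',[],'pics/s26.png')
"
```

```text
t 58.25 tcp [0.5115 0.1435 0.4809] grasp [0.5144 0.1434 0.3259] down [ 0.019 -0.001 -1.   ] jawyaw -0.09 open 0.0854 F [ 0.3 -0.3 -0.8] q6 0.14
tumbler 0.91 [333. 308.] 0.2 (array([ 0.5992, -0.0101,  0.0363,  0.0544]), 4.1)
strip 0.66 [326. 240.] 0.1017 (array([ 0.6086, -0.0079,  0.2   ,  0.0556]), 89.9)
tumbler 0.75 [270. 151.] 0.2024 (array([ 0.6078, -0.0112,  0.0517,  0.0523]), 89.9)
strip 0.76 [258. 158.] 0.1051 (array([ 0.6077, -0.011 ,  0.1974,  0.0524]), 90.0)
strip 0.31 [277. 194.] 0.0201 (array([ 0.5474, -0.0112,  0.3173,  0.248 ]), 89.8)
cones 0.63 [258. 203.] 0.0537 (array([0.4881, 0.0143, 0.008 , 0.0519]), 7.0)
short_post 0.72 [116. 172.] 0.0443 (array([0.575 , 0.4105, 0.0304, 0.0306]), 24.9)
```

View pics/t26.png

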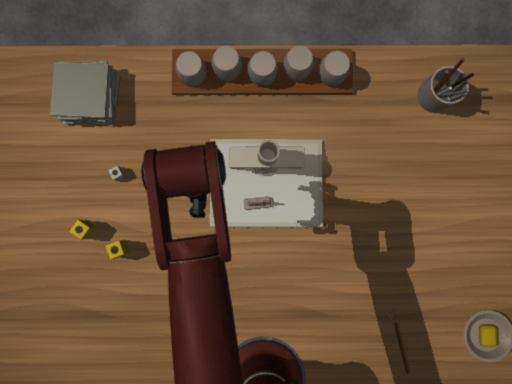

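View pics/w26.png

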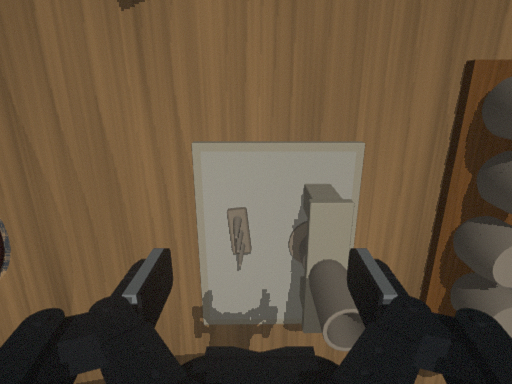

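>>> {"name": "carry_out", "arguments": {
  "increments": [
    [[0,0,0],[0,0,0],1],
    [[0,0,0],[0,0,0],1]
  ]
}}

```text
t: 58.95
tool_pos: [0.5136, 0.1407, 0.4798]
tool_rot: [0.004, 1.553, -0.006]
contact_force: [-0.5, -1.1, -0.5]
opening: 0.0857
```

```bash
python3 -c "
from station import *
print(finish_job())"
```

```text
the job is handed in; nothing more can be done
None
```

I packed the slab in the order asked and handed the job in at about 59 s, with the arm clear of everything. The low pot is on the disc, the two pale posts stand either side, the strip lies over them, and the tumbler stands upright on the strip. I left the yellow look-alike posts alone.

**What the last checks showed**
- **Pot:** within about 2 mm of the disc's centre when I placed it. After the strip went on, it could no longer be seen well enough to measure.
- **Posts:** about 160 mm between their centres, set square to the slab, measured before the strip was laid. I only rechecked the left one afterwards.
- **Strip:** level with its top at about 0.101 m, and parallel to the slab's long edge to within about half a degree.
- **Tumbler:** upright, its centre within about 1 mm of the strip's middle in the top view.
- **Cones and short post:** their positions match the first picture to within 1–2 mm, about what the cameras can resolve.

**Not perfect:** the strip slid a little as it landed. It sits about 2 mm off the left post's centre across its width and about 1.5 mm off flush at the ends. The cameras also disagreed by 1–3 mm on y positions. I left the strip there, because picking it up again risked a worse result than the error.

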